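# Load the block heater with the sample jars that fit it

## Robot

A 7-joint arm with a two-finger parallel gripper is mounted at the origin on the work surface. World frame = base frame: x ahead of the robot, y to its left, z up, the work surface at z = 0. Lengths are in m, angles in rad, forces in N, time in s.
With the tool pointing down it reaches from about 0.4 to 0.85 m from the base axis. Payload 10.4 kg.
Tool frame: the origin (TCP) lies at the very end of the fingers, on their centre line; the grasp point (between the pads) lies 19 mm behind it; z points along the fingers, x is the direction in which the jaws open and shut, and the axes are right-handed (so a half turn about z gives the same grasp; the last joint's range is limited). The gripper opens to 87 mm and grips with 3 to 60 N. Pads are 19 mm wide; open, the fingers measure 117 mm over their backs; the gripper's body (75 mm by 190 mm) begins 51 mm behind the grasp point.
Start: joints at [-1.27, 0.332, -0.065, 1.46, 0.022, 1.35, -0.088], TCP at [0.199, 0.593, 0.197] pointing down, gripper open.
Joint ranges: [-2.6, 2.6], [-0.5, 2.12], [-1.47, 1.34], [0.16, 2.42], [-1.27, 4.41], [0.06, 2.06], [-2.6, 2.6]. Speed limits (rad/s): [2.22, 2.22, 2.79, 2.79, 3.14, 3.14, 3.14].

## Interface

Orientations are given as a unit quaternion [x, y, z, w].
In Python, from bench import r gives the robot as it stands. The module is installed in compiled form; this text tells all that it offers.
- The arm moves only by the tool carry_out, never from a script. Its argument "commands" is a list that holds one entry, the list of rows, each a list of 7 numbers: the closure in counts, from 0 (fully open) to 255 (shut), then the shift along the tool's x, y, z in units of 25 mm (1.0 is 25 mm), then the turn, a rotation vector about the tool's x, y, z in units of 5 degrees (1.0 is 5 degrees). A call has 1 to 12 rows; each row is the pose to reach, as a shift and turn from the pose measured when the call began, along the tool's axes at that moment; what a row does not reach only later rows make up. A row lasts 1/8 s, in which the tool goes at most 62.5 mm and 10.7 degrees, less where a joint would pass 70% of its speed; a pose out of reach is approached as far as the arm can. A call with a gripper value outside its range is refused whole. The fingers move at their own pace and stop on an object; "grip_force" is the grip in N (left out, the last holds). Time passes only in rows, so rows that repeat a pose let the fingers close. It gives the time, the measured TCP pose, the force and the opening at its end, in the units of the state.
- r.read_state(): the state, without advancing time (a new reading comes with each control period).
- r.camera(name): name is "scene" or "top" or "wrist"; returns the picture (384x512x3 uint8, blue, green, red); there is no depth.
- r.camera_info(name): a dict with "fx", "fy", "cx", "cy" (pixels), "k1" (the pictures are not rectified: a ray, as slopes to the right and down, at radius r is drawn at 1 + k1 r^2 times it, then the intrinsics apply), "origin" and "rotation" of the camera in the world. Camera axes: x right, y down, z forward; pixel columns grow to the right and rows downward; lengths in m; the calibration is good to about 2 mm. A picture is of the moment at which its call begins: read the wrist's pose just before it. camera_info takes no time and is no camera call; for the wrist camera it gives the pose at the moment of the call.
- r.close_job(): hands the job in, once; it reports no verdict.
The state is a dict: "time": time; "joint_positions": joint angles; "joint_vel": joint speeds; "joint_torque": joint torques, N m; "ee_pos": TCP position; "eef_rot": TCP orientation; "ft_force": force on the tool from outside, world axes, zero at the start; "torque": the same for the moment, N m; "width": finger opening in m.
Only numpy, scipy, OpenCV 4.12 (cv2) and the standard library are available. Lean on these libraries where they do the work, as an engineer would, in place of code of your own. Each camera call takes 0.05 s, during which the arm holds its last target.

## Task

Jars of two makes have got mixed: some nest in the two wells of the block heater, others are a little too wide and only sit on the rim, so try each in turn. Swing the clear hood up and back until it stays open by itself, fill both wells with jars that go fully down, stand all the other jars upright in the steel tray, then swing the hood shut over the loaded jars. Do not knock over the crucible, the weight or the timer.

Things in the scene. Friction and masses are not known exactly. Their poses are not given: they have to be found in the camera images.
- jar_a_mid (a point): centre (half-way up) of an upright amber glass jar, 78 mm tall, 160 g, bottom-heavy; may be absent. All have the same ribbed white cap, 58 mm wide, the top 18 mm (cap centre 30 mm above this point): grip it there. The round body below, with a 3 mm bevelled foot, is either 48 mm wide (nests in a well) or 54 mm (stops on the well's rim); which, is not told: try it. z up along the jar
- jar_b_mid (a point): centre (half-way up) of an upright amber glass jar, 78 mm tall, 160 g, bottom-heavy; may be absent. All have the same ribbed white cap, 58 mm wide, the top 18 mm (cap centre 30 mm above this point): grip it there. The round body below, with a 3 mm bevelled foot, is either 48 mm wide (nests in a well) or 54 mm (stops on the well's rim); which, is not told: try it. z up along the jar
- jar_c_mid (a point): centre (half-way up) of an upright amber glass jar, 78 mm tall, 160 g, bottom-heavy; may be absent. All have the same ribbed white cap, 58 mm wide, the top 18 mm (cap centre 30 mm above this point): grip it there. The round body below, with a 3 mm bevelled foot, is either 48 mm wide (nests in a well) or 54 mm (stops on the well's rim); which, is not told: try it. z up along the jar
- jar_d_mid (a point): centre (half-way up) of an upright amber glass jar, 78 mm tall, 160 g, bottom-heavy; may be absent. All have the same ribbed white cap, 58 mm wide, the top 18 mm (cap centre 30 mm above this point): grip it there. The round body below, with a 3 mm bevelled foot, is either 48 mm wide (nests in a well) or 54 mm (stops on the well's rim); which, is not told: try it. z up along the jar
- jar_e_mid (a point): centre (half-way up) of an upright amber glass jar, 78 mm tall, 160 g, bottom-heavy; may be absent. All have the same ribbed white cap, 58 mm wide, the top 18 mm (cap centre 30 mm above this point): grip it there. The round body below, with a 3 mm bevelled foot, is either 48 mm wide (nests in a well) or 54 mm (stops on the well's rim); which, is not told: try it. z up along the jar
- jar_f_mid (a point): centre (half-way up) of an upright amber glass jar, 78 mm tall, 160 g, bottom-heavy; may be absent. All have the same ribbed white cap, 58 mm wide, the top 18 mm (cap centre 30 mm above this point): grip it there. The round body below, with a 3 mm bevelled foot, is either 48 mm wide (nests in a well) or 54 mm (stops on the well's rim); which, is not told: try it. z up along the jar
- well_1 (a point): centre of the flat floor of the left (+y of the heater) well of the block heater. Both are alike: round, 51 mm wide, 42 mm deep, bevelled mouth flush with the top of the aluminium block (90 mm above the bench), 100 mm apart along the heater's y. A seated jar's centre is 39 mm above this point; its top stands 36 mm proud of the block
- well_2 (a point): centre of the flat floor of the right (-y of the heater) well of the block heater. Both are alike: round, 51 mm wide, 42 mm deep, bevelled mouth flush with the top of the aluminium block (90 mm above the bench), 100 mm apart along the heater's y. A seated jar's centre is 39 mm above this point; its top stands 36 mm proud of the block
- heater: the block heater, fixed to the bench: white housing about 218 mm deep (x), 250 mm wide (y), 90 mm high, with a low console at its front. Origin on the bench under the middle of the block, 12 mm behind the line of the wells; its x axis points level from the console (robot's side) to the hinge of the hood, y along the two wells, z up
- guard (a joint): hinge angle of the heater's clear plastic hood (150 mm front to back, 222 mm wide, 48 mm high, 0.3 kg, with grey edges): 0 closed over the block, grows as the front swings up and over to the back, stop at 1.7. Balances at about 1.1: short of that it falls shut, beyond it falls back to its stop and stays. Lightly damped, no spring
- guard_hinge (a point): middle of the hood's hinge line, which runs along the heater's y at the back top edge of the block (87 mm behind the wells' centres, 91 mm above the bench)
- guard_handle (a point): centre of the hood's handle, a black round bar 10 mm thick and 86 mm long in the clear, parallel to the hinge. It moves with the hood: closed, it is 135 mm in front of the hinge line and 88 mm above it; its axis stands 40 mm off the hood's top face and the space under it is free
- tray: shallow steel tray, fixed, 240 mm along its x, 170 mm along its y, rim 18 mm high, walls and floor 3 mm; origin at the centre of its underside on the bench
- crucible_mid (a point): centre of a white porcelain crucible with lid standing among the jars, 58 mm wide, 57 mm high; not to be knocked over
- weight_mid (a point): centre of a steel 200 g weight with a knob standing among the jars, 38 mm wide, 55 mm high; not to be knocked over
- timer_mid (a point): centre of a round white bench timer lying beyond the jars, 62 mm wide, 41 mm high; not to be knocked over
There are look-alikes about, which are no part of the job. Leave any purple look-alike of the part that bears jar_d_mid alone.

How it is judged:
On the way, in this order (a step that is already met when the one before it is completed fails the run):
1. the hood stands open against its stop by itself, the robot touching nothing (value of joint guard above 1.62 rad and contact force between each of the fingers, the arm and anything else below 0.5 N), for 0.3 s.
2. with the hood still open, a jar stands fully down in each of the two wells (value of joint guard above 1.55 rad and ((horizontal distance between jar_a_mid and well_1 below 0.005 m and z of jar_a_mid in the frame of well_1 below 0.044 m and angle between jar_a_mid's own z axis and vertical below 0.12 rad) or (horizontal distance between jar_b_mid and well_1 below 0.005 m and z of jar_b_mid in the frame of well_1 below 0.044 m and angle between jar_b_mid's own z axis and vertical below 0.12 rad) or (horizontal distance between jar_c_mid and well_1 below 0.005 m and z of jar_c_mid in the frame of well_1 below 0.044 m and angle between jar_c_mid's own z axis and vertical below 0.12 rad) or (horizontal distance between jar_d_mid and well_1 below 0.005 m and z of jar_d_mid in the frame of well_1 below 0.044 m and angle between jar_d_mid's own z axis and vertical below 0.12 rad) or (horizontal distance between jar_e_mid and well_1 below 0.005 m and z of jar_e_mid in the frame of well_1 below 0.044 m and angle between jar_e_mid's own z axis and vertical below 0.12 rad) or (horizontal distance between jar_f_mid and well_1 below 0.005 m and z of jar_f_mid in the frame of well_1 below 0.044 m and angle between jar_f_mid's own z axis and vertical below 0.12 rad)) and ((horizontal distance between jar_a_mid and well_2 below 0.005 m and z of jar_a_mid in the frame of well_2 below 0.044 m and angle between jar_a_mid's own z axis and vertical below 0.12 rad) or (horizontal distance between jar_b_mid and well_2 below 0.005 m and z of jar_b_mid in the frame of well_2 below 0.044 m and angle between jar_b_mid's own z axis and vertical below 0.12 rad) or (horizontal distance between jar_c_mid and well_2 below 0.005 m and z of jar_c_mid in the frame of well_2 below 0.044 m and angle between jar_c_mid's own z axis and vertical below 0.12 rad) or (horizontal distance between jar_d_mid and well_2 below 0.005 m and z of jar_d_mid in the frame of well_2 below 0.044 m and angle between jar_d_mid's own z axis and vertical below 0.12 rad) or (horizontal distance between jar_e_mid and well_2 below 0.005 m and z of jar_e_mid in the frame of well_2 below 0.044 m and angle between jar_e_mid's own z axis and vertical below 0.12 rad) or (horizontal distance between jar_f_mid and well_2 below 0.005 m and z of jar_f_mid in the frame of well_2 below 0.044 m and angle between jar_f_mid's own z axis and vertical below 0.12 rad))), for 0.2 s.
At the end, for the whole second after the job is handed in: the hood is shut (within 0.06 rad), a jar stands in each well (centre within 5 mm of the well's axis, at most 5 mm above fully home), every other jar stands upright on the floor of the tray, all at rest (value of joint guard below 0.06 rad and ((horizontal distance between jar_a_mid and well_1 below 0.005 m and z of jar_a_mid in the frame of well_1 below 0.044 m and angle between jar_a_mid's own z axis and vertical below 0.12 rad) or (horizontal distance between jar_b_mid and well_1 below 0.005 m and z of jar_b_mid in the frame of well_1 below 0.044 m and angle between jar_b_mid's own z axis and vertical below 0.12 rad) or (horizontal distance between jar_c_mid and well_1 below 0.005 m and z of jar_c_mid in the frame of well_1 below 0.044 m and angle between jar_c_mid's own z axis and vertical below 0.12 rad) or (horizontal distance between jar_d_mid and well_1 below 0.005 m and z of jar_d_mid in the frame of well_1 below 0.044 m and angle between jar_d_mid's own z axis and vertical below 0.12 rad) or (horizontal distance between jar_e_mid and well_1 below 0.005 m and z of jar_e_mid in the frame of well_1 below 0.044 m and angle between jar_e_mid's own z axis and vertical below 0.12 rad) or (horizontal distance between jar_f_mid and well_1 below 0.005 m and z of jar_f_mid in the frame of well_1 below 0.044 m and angle between jar_f_mid's own z axis and vertical below 0.12 rad)) and ((horizontal distance between jar_a_mid and well_2 below 0.005 m and z of jar_a_mid in the frame of well_2 below 0.044 m and angle between jar_a_mid's own z axis and vertical below 0.12 rad) or (horizontal distance between jar_b_mid and well_2 below 0.005 m and z of jar_b_mid in the frame of well_2 below 0.044 m and angle between jar_b_mid's own z axis and vertical below 0.12 rad) or (horizontal distance between jar_c_mid and well_2 below 0.005 m and z of jar_c_mid in the frame of well_2 below 0.044 m and angle between jar_c_mid's own z axis and vertical below 0.12 rad) or (horizontal distance between jar_d_mid and well_2 below 0.005 m and z of jar_d_mid in the frame of well_2 below 0.044 m and angle between jar_d_mid's own z axis and vertical below 0.12 rad) or (horizontal distance between jar_e_mid and well_2 below 0.005 m and z of jar_e_mid in the frame of well_2 below 0.044 m and angle between jar_e_mid's own z axis and vertical below 0.12 rad) or (horizontal distance between jar_f_mid and well_2 below 0.005 m and z of jar_f_mid in the frame of well_2 below 0.044 m and angle between jar_f_mid's own z axis and vertical below 0.12 rad)) and ((horizontal distance between jar_a_mid and well_1 below 0.005 m and z of jar_a_mid in the frame of well_1 below 0.044 m and angle between jar_a_mid's own z axis and vertical below 0.12 rad) or (horizontal distance between jar_a_mid and well_2 below 0.005 m and z of jar_a_mid in the frame of well_2 below 0.044 m and angle between jar_a_mid's own z axis and vertical below 0.12 rad) or (x of jar_a_mid in the frame of tray between -0.095 and 0.095 m and y of jar_a_mid in the frame of tray between -0.065 and 0.065 m and z of jar_a_mid in the frame of tray below 0.05 m and angle between jar_a_mid's own z axis and vertical below 0.15 rad)) and ((horizontal distance between jar_b_mid and well_1 below 0.005 m and z of jar_b_mid in the frame of well_1 below 0.044 m and angle between jar_b_mid's own z axis and vertical below 0.12 rad) or (horizontal distance between jar_b_mid and well_2 below 0.005 m and z of jar_b_mid in the frame of well_2 below 0.044 m and angle between jar_b_mid's own z axis and vertical below 0.12 rad) or (x of jar_b_mid in the frame of tray between -0.095 and 0.095 m and y of jar_b_mid in the frame of tray between -0.065 and 0.065 m and z of jar_b_mid in the frame of tray below 0.05 m and angle between jar_b_mid's own z axis and vertical below 0.15 rad)) and ((horizontal distance between jar_c_mid and well_1 below 0.005 m and z of jar_c_mid in the frame of well_1 below 0.044 m and angle between jar_c_mid's own z axis and vertical below 0.12 rad) or (horizontal distance between jar_c_mid and well_2 below 0.005 m and z of jar_c_mid in the frame of well_2 below 0.044 m and angle between jar_c_mid's own z axis and vertical below 0.12 rad) or (x of jar_c_mid in the frame of tray between -0.095 and 0.095 m and y of jar_c_mid in the frame of tray between -0.065 and 0.065 m and z of jar_c_mid in the frame of tray below 0.05 m and angle between jar_c_mid's own z axis and vertical below 0.15 rad)) and ((horizontal distance between jar_d_mid and well_1 below 0.005 m and z of jar_d_mid in the frame of well_1 below 0.044 m and angle between jar_d_mid's own z axis and vertical below 0.12 rad) or (horizontal distance between jar_d_mid and well_2 below 0.005 m and z of jar_d_mid in the frame of well_2 below 0.044 m and angle between jar_d_mid's own z axis and vertical below 0.12 rad) or (x of jar_d_mid in the frame of tray between -0.095 and 0.095 m and y of jar_d_mid in the frame of tray between -0.065 and 0.065 m and z of jar_d_mid in the frame of tray below 0.05 m and angle between jar_d_mid's own z axis and vertical below 0.15 rad)) and ((horizontal distance between jar_e_mid and well_1 below 0.005 m and z of jar_e_mid in the frame of well_1 below 0.044 m and angle between jar_e_mid's own z axis and vertical below 0.12 rad) or (horizontal distance between jar_e_mid and well_2 below 0.005 m and z of jar_e_mid in the frame of well_2 below 0.044 m and angle between jar_e_mid's own z axis and vertical below 0.12 rad) or (x of jar_e_mid in the frame of tray between -0.095 and 0.095 m and y of jar_e_mid in the frame of tray between -0.065 and 0.065 m and z of jar_e_mid in the frame of tray below 0.05 m and angle between jar_e_mid's own z axis and vertical below 0.15 rad)) and ((horizontal distance between jar_f_mid and well_1 below 0.005 m and z of jar_f_mid in the frame of well_1 below 0.044 m and angle between jar_f_mid's own z axis and vertical below 0.12 rad) or (horizontal distance between jar_f_mid and well_2 below 0.005 m and z of jar_f_mid in the frame of well_2 below 0.044 m and angle between jar_f_mid's own z axis and vertical below 0.12 rad) or (x of jar_f_mid in the frame of tray between -0.095 and 0.095 m and y of jar_f_mid in the frame of tray between -0.065 and 0.065 m and z of jar_f_mid in the frame of tray below 0.05 m and angle between jar_f_mid's own z axis and vertical below 0.15 rad)) and linear speed of each of jar_a, jar_b, jar_c, jar_d, jar_e, jar_f below 0.03 m/s and contact force between each of the fingers, the arm and anything else below 0.5 N); the robot touches nothing.
It fails at once if the crucible, the weight or the timer is knocked over (angle between any of crucible_mid, weight_mid, timer_mid's own z axis and vertical above 0.8 rad).
Of jar_a, jar_b, jar_c, jar_d, jar_e, jar_f only 4 to 6 are there at a start; the rules pass over those that are not, and their reading is None.
At some moment in a run one of jar_a, jar_b, jar_c, jar_d, jar_e, jar_f may be knocked a few centimetres aside while the robot is not near it.
It also fails if it takes over 210 s, if anything falls off the work surface, if the arm or the gripper's body presses on something with over 40 N, if the wrist force passes 120 N, or if a joint passes its speed limit or range.

## Working session

There is one attempt and no reset: what is moved stays moved. The work goes in short steps, Python scripts to look and compute and a tool call to move; the robot and the scene stay as the last step left them, time stands still between calls to the robot, and variables do not carry over. Pictures are saved under pics/ and viewed, and the job is handed in when it is done.

Besides the shell and the picture viewer there is one more tool, called after ">>>" by a JSON object that holds its "fn" and its "kwargs", one argument or row to a line. carry_out: Moves the arm, as the interface text tells. Its arguments: {"type":"object","properties":{"commands":{"type":"array"},"grip_force":{"type":"number"}},"required":["commands"]}

```bash
mkdir -p pics
python3 - <<'E'
from bench import r
import cv2,json
s=r.read_state()
for k,v in s.items(): print(k,v)
for n in("scene","top","wrist"):
    i=r.camera_info(n); print(n,i)
    cv2.imwrite(f"pics/{n}0.png",r.camera(n))
E
```

```text
time 0.0
joint_positions [-1.26961218  0.33285503 -0.06468073  1.46086814  0.02162403  1.34988678
 -0.08851622]
joint_vel [ 0.00070707  0.000382    0.0011387   0.00054767  0.00182791 -0.000622
  0.00013703]
joint_torque [-7.79956554e-04 -6.23257613e+01  2.41310470e-02 -3.89910936e+01
 -6.13478338e-02  3.98213882e-02  1.64878516e-04]
ee_pos [0.19875055 0.59215389 0.19659936]
eef_rot [ 8.11838955e-01  5.83881045e-01 -5.09381099e-04  4.20716053e-04]
ft_force [ 0.15518761 -0.17875453 -0.18673721]
torque [0.00907049 0.05099397 0.02139832]
width 0.08739092242729753
scene {'fx': 438.76431830225215, 'fy': 438.76431830225215, 'cx': 261.19854824207556, 'cy': 186.74215656094796, 'k1': -0.06392676323475543, 'origin': array([1.1667785 , 0.34547323, 0.90981825]), 'rotation': array([ 0.4373377 ,  0.82917075, -0.30335002, -0.17085191])}
top {'fx': 385.2980707777623, 'fy': 385.2980707777623, 'cx': 255.24851036980928, 'cy': 189.6484294940258, 'k1': -0.12344233789639246, 'origin': array([ 0.4157964 , -0.04491903,  1.08060386]), 'rotation': array([-0.69481511,  0.71516934, -0.0537323 ,  0.05364346])}
wrist {'fx': 295.5240396149155, 'fy': 295.5240396149155, 'cx': 255.65349635919566, 'cy': 187.84328707597425, 'k1': -0.07469529054351869, 'origin': array([0.12957454, 0.61574874, 0.38367834]), 'rotation': array([0.80450485, 0.57879381, 0.07722159, 0.10865775])}
```

View pics/scene0.png

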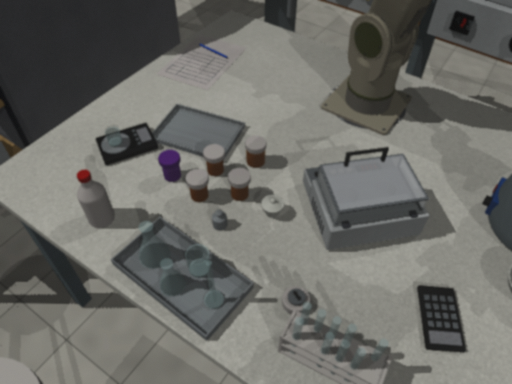

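View pics/top0.png

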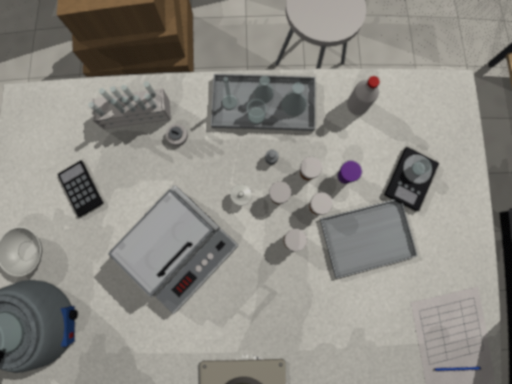

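View pics/wrist0.png

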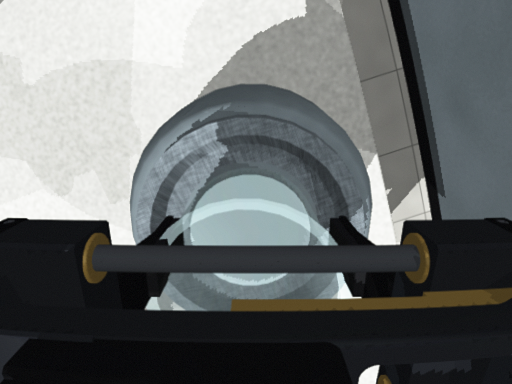

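```bash
cat > h.py <<'E'
import numpy as np, cv2
from scipy.spatial.transform import Rotation as R
def ray(i,u,v):
    p=np.array([(u-i['cx'])/i['fx'],(v-i['cy'])/i['fy']]); q=p.copy()
    for _ in range(20): q=p/(1+i['k1']*(q@q))
    d=R.from_quat(i['rotation']).apply([q[0],q[1],1.0]); return np.array(i['origin']),d/np.linalg.norm(d)
def onz(i,u,v,z):
    o,d=ray(i,u,v); return o+d*(z-o[2])/d[2]
def proj(i,P):
    c=R.from_quat(i['rotation']).inv().apply(np.array(P)-i['origin']); q=c[:2]/c[2]; q=q*(1+i['k1']*(q@q))
    return q*[i['fx'],i['fy']]+[i['cx'],i['cy']]
def tri(rs):
    A=np.zeros((3,3));b=np.zeros(3)
    for o,d in rs:
        M=np.eye(3)-np.outer(d,d);A+=M;b+=M@o
    return np.linalg.solve(A,b)
def save(img,name,crop=None,s=1):
    if crop: x0,y0,x1,y1=crop; img=img[y0:y1,x0:x1]
    cv2.imwrite(f'pics/{name}.png',cv2.resize(img,None,fx=s,fy=s,interpolation=cv2.INTER_CUBIC))
def totool(rot,vec): # world vector -> tool-frame in 25mm units
    return R.from_quat(rot).inv().apply(vec)/0.025
E
python3 - <<'E'
import cv2
from h import *
t=cv2.imread('pics/top0.png');save(t,'t_heater',(95,175,255,325),5);save(t,'t_jars',(220,130,430,290),3.8)
s=cv2.imread('pics/scene0.png');save(s,'s_heater',(290,135,440,255),5);save(s,'s_jars',(140,90,300,240),5)
E
```

```text
(no output)
```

View pics/t_heater.png

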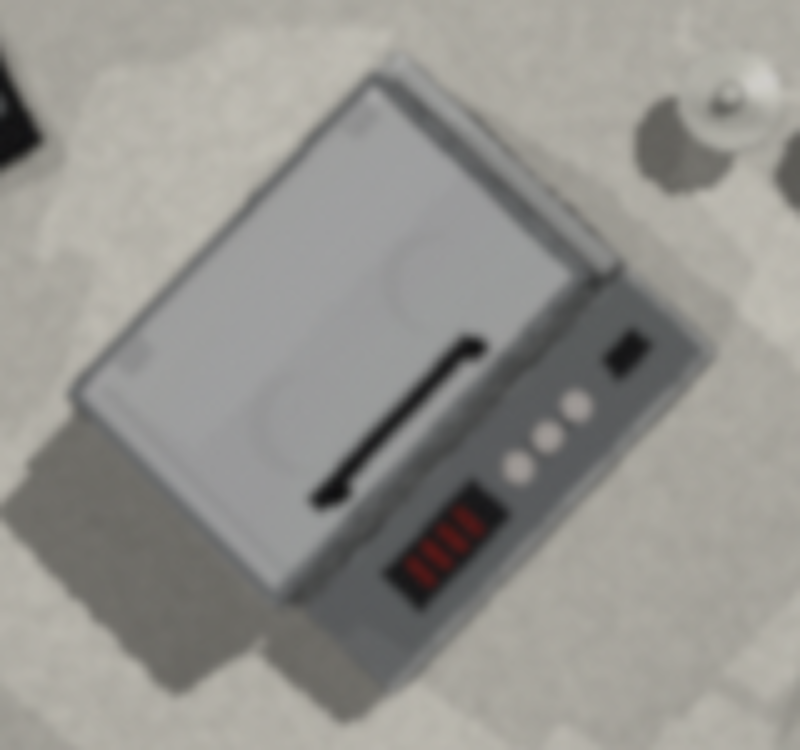

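View pics/t_jars.png

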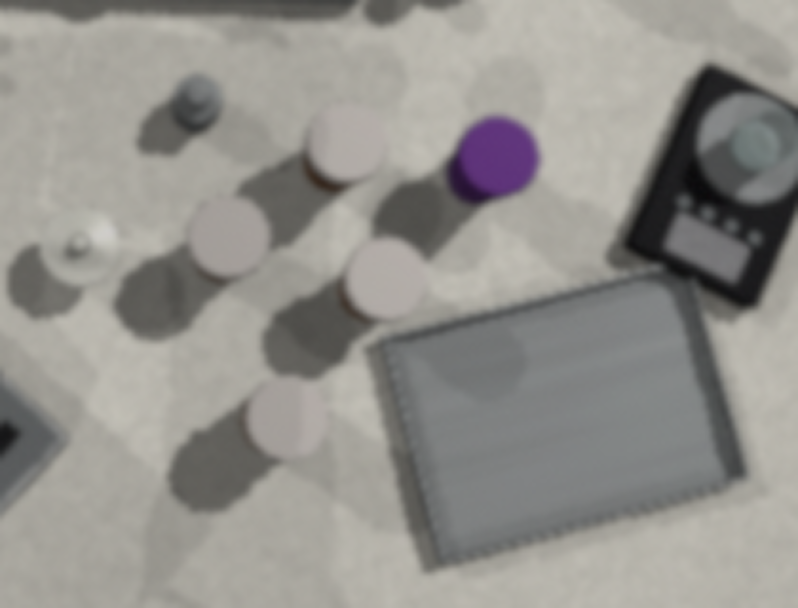

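View pics/s_heater.png

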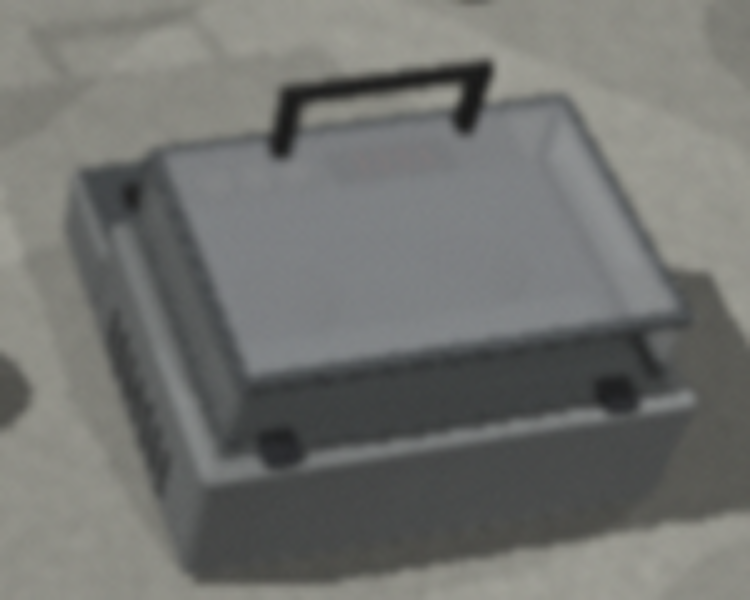

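View pics/s_jars.png

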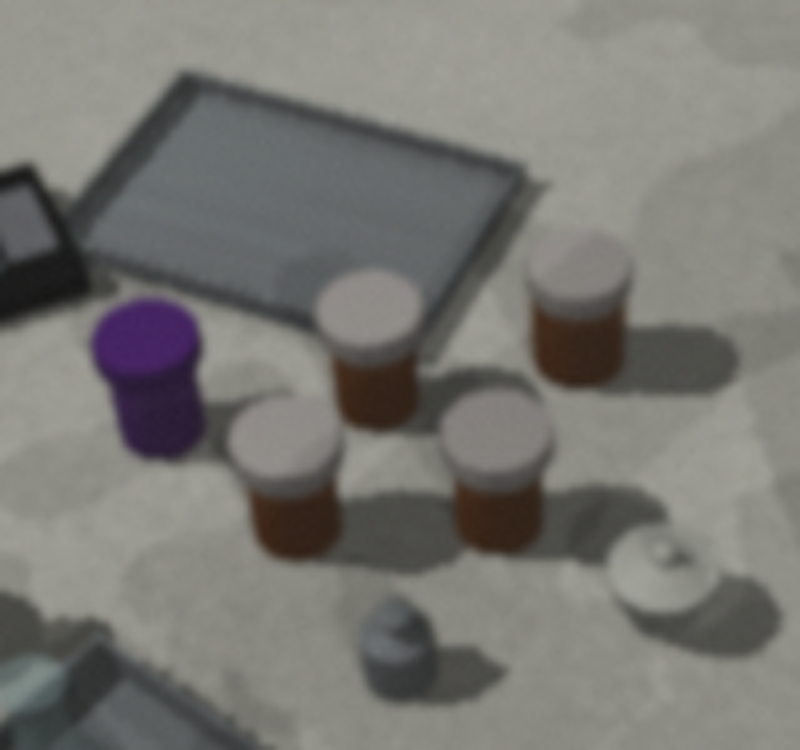

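```bash
cat >> h.py <<'E'
def un(U,V,x0,y0,s): return (U+.5)/s-.5+x0,(V+.5)/s-.5+y0
E
python3 - <<'E'
from bench import r
from h import *
T=r.camera_info('top');S=r.camera_info('scene')
for n,t,s,z in [('j1',(345,145),(285,437),.078),('j2',(229,237),(497,433),.078),('j3',(386,279),(369,308),.078),('j4',(288,417),(579,263),.078),('purple',(498,157),(148,340),.078),('weight',(198,97),(393,610),.05),('cruc',(78,246),(665,548),.05)]:
    a=un(*t,220,130,3.8);b=un(*s,140,90,5)
    print(n,onz(T,*a,z).round(4),onz(S,*b,z).round(4),tri([ray(T,*a),ray(S,*b)]).round(4))
for n,t,s in [('hl',(330,497),(482,70)),('hr',(470,347),(290,95))]:
    a=un(*t,95,175,5);b=un(*s,290,135,5)
    print(n,onz(T,*a,.179).round(4),tri([ray(T,*a),ray(S,*b)]).round(4))
for n,t,s in [('TL',(378,343),(434,357)),('TR',(668,270),(75,240)),('BR',(743,478),(185,76)),('BL',(428,568),(522,172))]:
    a=un(*t,220,130,3.8);b=un(*s,140,90,5)
    print(n,onz(T,*a,.018).round(4),onz(S,*b,.018).round(4))
# heater top corners of hood at z .139
for n,t in [('hoodbackL',(78,398)),('hoodbackR',(375,82)),('frontR',(600,282)),('frontL',(283,595))]:
    print(n,onz(T,*un(*t,95,175,5),.139).round(4))
E
```

```text
j1 [ 0.624  -0.1958  0.078 ] [ 0.6313 -0.196   0.078 ] [ 0.6264 -0.1985  0.0714]
j2 [ 0.5612 -0.1119  0.078 ] [ 0.5673 -0.1092  0.078 ] [ 0.5623 -0.1126  0.0712]
j3 [ 0.5287 -0.2195  0.078 ] [ 0.5333 -0.2186  0.078 ] [ 0.5296 -0.221   0.0734]
j4 [ 0.4361 -0.1475  0.078 ] [ 0.4397 -0.146   0.078 ] [ 0.4363 -0.1481  0.0742]
purple [ 0.6125 -0.3036  0.078 ] [ 0.6193 -0.2997  0.078 ] [ 0.6141 -0.3058  0.0701]
weight [ 0.6681 -0.0954  0.05  ] [ 0.6716 -0.0976  0.05  ] [ 0.6696 -0.097   0.0478]
cruc [ 0.5619 -0.0062  0.05  ] [ 0.562 -0.009  0.05 ] [ 0.5624 -0.0074  0.0513]
hl [0.3622 0.1784 0.179 ] [0.3612 0.181  0.1747]
hr [0.4302 0.112  0.179 ] [0.4302 0.1129 0.1748]
TL [ 0.4888 -0.2216  0.018 ] [ 0.4976 -0.205   0.018 ]
TR [ 0.5355 -0.4421  0.018 ] [ 0.5423 -0.4378  0.018 ]
BR [ 0.3802 -0.4877  0.018 ] [ 0.389  -0.4861  0.018 ]
BL [ 0.326  -0.2501  0.018 ] [ 0.3408 -0.2558  0.018 ]
hoodbackL [0.4095 0.3149 0.139 ]
hoodbackR [0.5628 0.1659 0.139 ]
frontR [0.4609 0.0549 0.139 ]
frontL [0.313  0.2118 0.139 ]
```

```bash
cat > plan.py <<'E'
import sys
from bench import r
from h import *
def goto(p,yaw=None,s=None):
    # yaw: world angle of tool x axis, tool down; picks nearest of yaw, yaw+pi
    s=s or r.read_state(); R0=R.from_quat(s['eef_rot'])
    sh=R0.inv().apply(np.array(p)-s['ee_pos'])/.025
    if yaw is None: t=np.zeros(3)
    else:
        best=None
        for y in (yaw,yaw+np.pi):
            x=np.array([np.cos(y),np.sin(y),0]);z=np.array([0,0,-1.]);M=R.from_matrix(np.stack([x,np.cross(z,x),z],1))
            t=(R0.inv()*M).as_rotvec()
            if best is None or np.linalg.norm(t)<np.linalg.norm(best): best=t
        t=np.degrees(best)/5
    print('pos',np.round(s['ee_pos'],4),'t',round(s['time'],2),'row',np.round(np.r_[sh,t],2).tolist())
    return sh,t
E
python3 - <<'E'
from plan import *
goto([.199,.592,.29]); goto([.396,.145,.29],np.radians(45.6))
E
```

```text
pos [0.1988 0.5922 0.1967] t 0.15 row [-0.01, 0.01, -3.73, 0.0, 0.0, 0.0]
pos [0.1988 0.5922 0.1967] t 0.15 row [-14.45, 13.17, -3.71, 0.0, 0.01, 5.17]
```

>>> {"fn": "carry_out", "kwargs": {
  "commands": [
    [[0,0,0,-3.7,0,0,0],[0,0,0,-3.7,0,0,0],[0,-14.45,13.17,-3.71,0,0,5.17],[0,-14.45,13.17,-3.71,0,0,5.17],[0,-14.45,13.17,-3.71,0,0,5.17],[0,-14.45,13.17,-3.71,0,0,5.17],[0,-14.45,13.17,-3.71,0,0,5.17],[0,-14.45,13.17,-3.71,0,0,5.17],[0,-14.45,13.17,-3.71,0,0,5.17],[0,-14.45,13.17,-3.71,0,0,5.17],[0,-14.45,13.17,-3.71,0,0,5.17],[0,-14.45,13.17,-3.71,0,0,5.17]]
  ]
}}

```text
time: 1.65
ee_pos: [0.3956, 0.1457, 0.2898]
eef_rot: [0.922, 0.388, -0.0, 0.0]
ft_force: [0.1, -0.3, 1.0]
width: 0.0871
```

Run:
```python
from plan import *
print(r.camera_info('wrist'))
save(r.camera('wrist'),'w1',None,1.5)
goto([.396,.145,.25],np.radians(45.6))
```

```text
{'fx': 295.5240396149155, 'fy': 295.5240396149155, 'cx': 255.65349635919566, 'cy': 187.84328707597425, 'k1': -0.07469529054351869, 'origin': array([0.34339022, 0.19686015, 0.47683029]), 'rotation': array([0.91347836, 0.38438257, 0.05099837, 0.12331463])}
pos [0.3955 0.1462 0.2897] t 1.7 row [-0.02, 0.05, 1.59, 0.0, 0.01, 0.02]
```

View pics/w1.png

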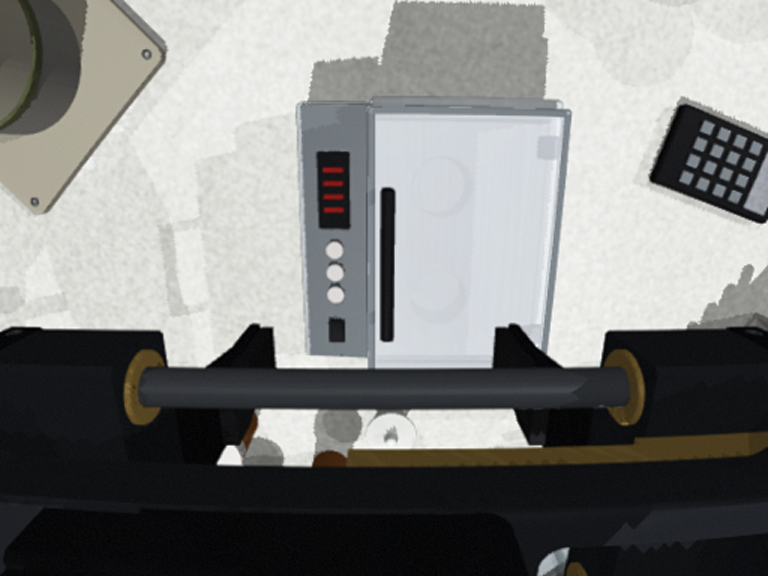

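Run:
```python
from plan import *
i=r.camera_info('wrist')
f=lambda U,V,z:onz(i,*un(U,V,0,0,1.5),z)
a=f(388,188.5,.179);b=f(388,341,.179);print(a,b,np.linalg.norm(a-b),(a+b)/2,np.degrees(np.arctan2(*(a-b)[[1,0]]))-90)
for w in [(440,186),(440,290)]: print('well',f(*w,.09))
# console housing front edge line, left edge top z? hood right edge
a=f(571,110,.139);b=f(552,340,.139)
print('proj TCP', proj(i,r.read_state()['ee_pos'])*1.5)
```

```text
[0.35742234 0.1865581  0.179     ] [0.43514473 0.11108788 0.179     ] 0.10833523618427493 [0.39628353 0.14882299 0.179     ] 45.84227560190945
well [0.39123741 0.21681498 0.09      ]
well [0.45980749 0.15402758 0.09      ]
proj TCP [384.12196254 328.35202963]
```

Run:
```python
from plan import *
goto([.3963,.1488,.162],np.radians(45.84))
```

```text
pos [0.3955 0.1462 0.2897] t 1.7 row [0.1, -0.05, 5.11, 0.0, 0.01, -0.03]
```

>>> {"fn": "carry_out", "kwargs": {
  "commands": [
    [[0,0.1,-0.05,2.5,0,0,0],[0,0.1,-0.05,4.4,0,0,0],[0,0.1,-0.05,5.11,0,0,0],[0,0.1,-0.05,5.11,0,0,0],[0,0.1,-0.05,5.11,0,0,0],[255,0.1,-0.05,5.11,0,0,0],[255,0.1,-0.05,5.11,0,0,0],[255,0.1,-0.05,5.11,0,0,0],[255,0.1,-0.05,5.11,0,0,0],[255,0.1,-0.05,5.11,0,0,0],[255,0.1,-0.05,5.11,0,0,0],[255,0.1,-0.05,5.11,0,0,0]]
  ],
  "grip_force": 8
}}

```text
time: 3.2
ee_pos: [0.3962, 0.1487, 0.162]
eef_rot: [0.922, 0.388, -0.001, 0.0]
ft_force: [-0.1, 0.8, -0.4]
width: 0.0252
```

Run:
```python
from plan import *
s=r.read_state();goto(s['ee_pos'],np.radians(45.84))
print(s['width'],s['ft_force'],s['torque'])
for th in np.arange(0,1.71,.1):
    a=np.arctan2(.088,.135); x=.135-.1611*np.cos(a+th); z=.1611*np.sin(a+th)-.088
    print(round(th,2), round(x/.025,2), round(-z/.025,2))
```

```text
pos [0.3962 0.1487 0.162 ] t 3.2 row [0.0, 0.0, 0.0, 0.0, 0.01, -0.03]
0.025154698220590327 [-0.12224844  0.82743438 -0.44813848] [-0.0388158   0.04246741 -0.04091041]
0.0 0.0 0.0
0.1 0.38 -0.52
0.2 0.81 -1.0
0.3 1.28 -1.44
0.4 1.8 -1.82
0.5 2.35 -2.16
0.6 2.93 -2.43
0.7 3.54 -2.65
0.8 4.16 -2.8
0.9 4.8 -2.9
1.0 5.44 -2.92
1.1 6.09 -2.89
1.2 6.72 -2.79
1.3 7.35 -2.62
1.4 7.95 -2.4
1.5 8.53 -2.11
1.6 9.08 -1.77
1.7 9.59 -1.38
```

>>> {"fn": "carry_out", "kwargs": {
  "commands": [
    [[255,0,0,0,0,0,0],[255,0,0,0,0,0,0],[255,0,0,0,0,0,0],[255,0,0,0,0,0,0]]
  ]
}}

```text
time: 3.7
ee_pos: [0.3962, 0.1487, 0.162]
eef_rot: [0.922, 0.388, -0.001, 0.0]
ft_force: [0.6, -0.6, 0.7]
width: 0.0003
```

Run:
```python
from plan import *
save(r.camera('wrist'),'w2',None,1.5)
save(r.camera('scene'),'s2',(270,80,470,260),4)
```

```text
(no output)
```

View pics/w2.png

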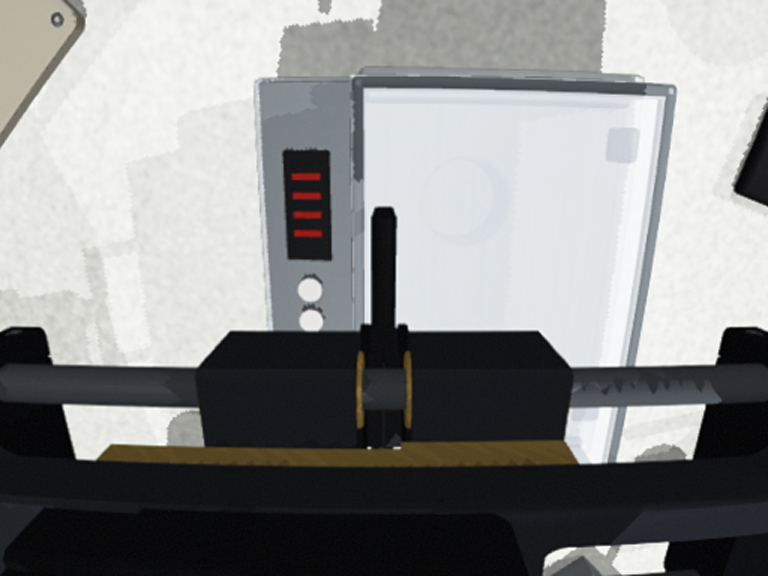

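View pics/s2.png

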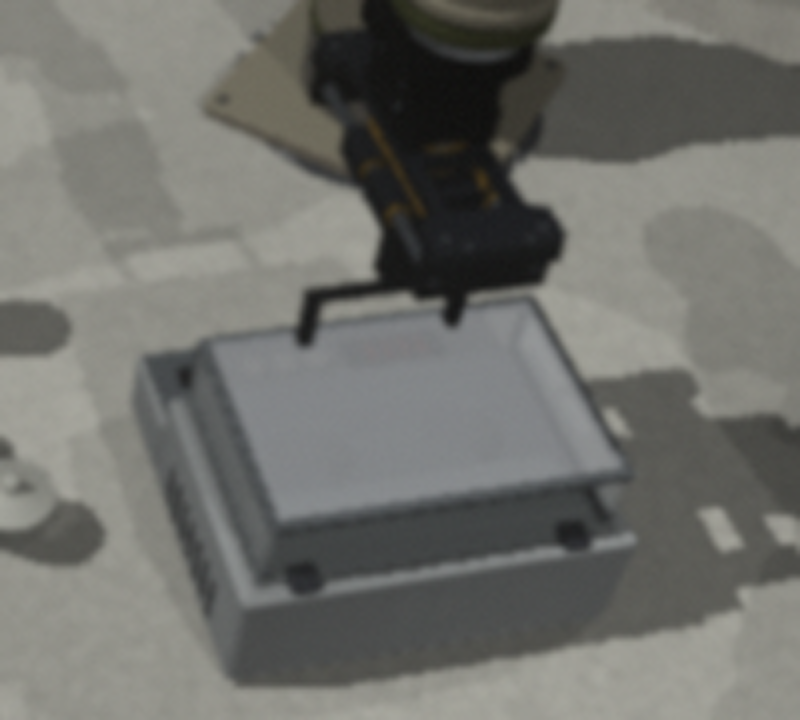

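Run:
```python
from plan import *
im=r.camera('wrist');im=np.clip(im.astype(float)*3+20,0,255).astype('uint8')
save(im,'w3',(215,190,300,310),5)
im=r.camera('scene');im=np.clip(im.astype(float)*2.,0,255).astype('uint8')
save(im,'s3',(340,130,420,170),9)
```

```text
(no output)
```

View pics/w3.png

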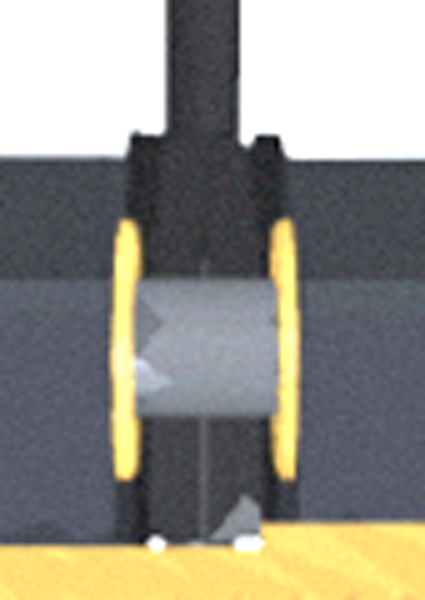

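View pics/s3.png

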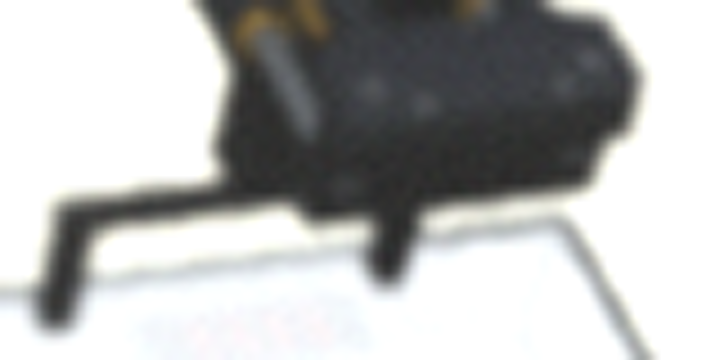

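Run:
```python
from plan import *
i2=r.camera_info('wrist')
i1=dict(i2);i1['origin']=np.array([0.34339022, 0.19686015, 0.47683029]);i1['rotation']=np.array([0.91347836, 0.38438257, 0.05099837, 0.12331463])
print(i2['origin'],i2['rotation'])
print(tri([ray(i1,*un(388,188.5,0,0,1.5)),ray(i2,*un(384,208,0,0,1.5))]))
x=np.array([.6966,.7175,0]);y=np.array([-.7175,.6966,0]);h=np.array([.3963,.1488,.179])
for z in (.179,.165,.15): 
  for d in (.054,0.02,0.01,0): print(z,d,proj(i2,[*(h+d*y)[:2],z])*1.5)
```

```text
[0.34396302 0.19980445 0.34899448] [0.91322542 0.38494508 0.05098439 0.1234391 ]
[0.35939538 0.18463763 0.13825812]
0.179 0.054 [384.10101411 212.11085988]
0.179 0.02 [384.29012067 297.17237648]
0.179 0.01 [384.34143585 320.59227529]
0.179 0 [384.39085623 343.28932247]
0.165 0.054 [384.11992867 208.29372579]
0.165 0.02 [384.29511346 287.50796607]
0.165 0.01 [384.34294348 309.44238865]
0.165 0 [384.38914123 330.75769005]
0.15 0.054 [384.13730307 204.78685214]
0.15 0.02 [384.29968527 278.55817482]
0.15 0.01 [384.34426966 299.09058103]
0.15 0 [384.38744704 319.09250918]
```

>>> {"fn": "carry_out", "kwargs": {
  "commands": [
    [[150,0,0,0,0,0,0],[150,0,0,0,0,0,0],[150,0,0,0,0,0,0],[150,0,0,0,0,0,0],[150,0,0,0,0,0,0],[150,0,0,0,0,0,0]]
  ]
}}

```text
time: 4.65
ee_pos: [0.3962, 0.1487, 0.162]
eef_rot: [0.922, 0.388, -0.001, 0.0]
ft_force: [-0.2, 1.0, -0.3]
width: 0.0354
```

Run:
```python
from plan import *
im=r.camera('wrist');im=np.clip(im.astype(float)*2.5+20,0,255).astype('uint8')
save(im,'w4',(200,170,320,310),5)
```

```text
(no output)
```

View pics/w4.png

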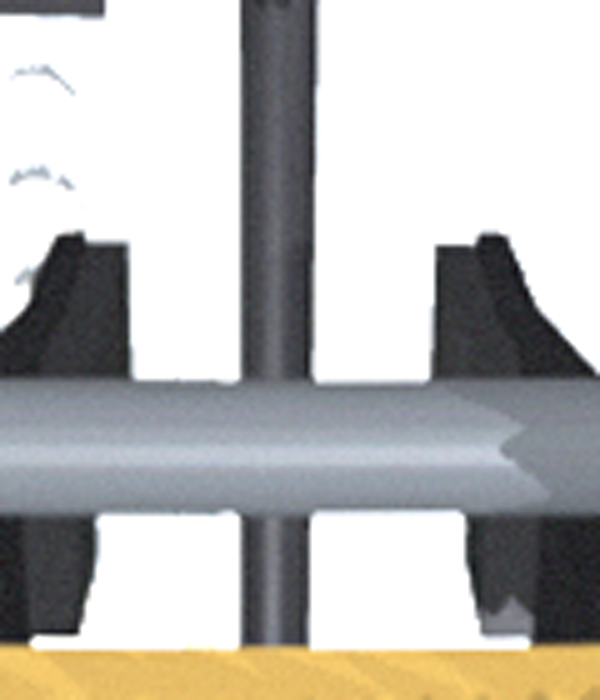

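>>> {"fn": "carry_out", "kwargs": {
  "commands": [
    [[150,0,0,0.3,0,0,0],[150,0,0,0.5,0,0,0],[150,0,0,0.5,0,0,0],[255,0,0,0.5,0,0,0],[255,0,0,0.5,0,0,0],[255,0,0,0.5,0,0,0],[255,0,0,0.5,0,0,0],[255,0,0,0.5,0,0,0],[255,0,0,0.5,0,0,0]]
  ],
  "grip_force": 8
}}

```text
time: 5.82
ee_pos: [0.396, 0.1484, 0.1495]
eef_rot: [0.922, 0.388, -0.001, 0.0]
ft_force: [-3.3, -3.3, 4.3]
width: 0.0096
```

>>> {"fn": "carry_out", "kwargs": {
  "commands": [
    [[255,0,0,0,0,0,0],[255,0.18,0,-0.26,0,0,0],[255,0.38,0,-0.52,0,0,0],[255,0.6,0,-0.77,0,0,0],[255,0.81,0,-1.0,0,0,0],[255,0.81,0,-1.0,0,0,0],[255,0.81,0,-1.0,0,0,0]]
  ],
  "grip_force": 20
}}

```text
time: 6.7
ee_pos: [0.4099, 0.1625, 0.175]
eef_rot: [0.922, 0.388, -0.002, 0.001]
ft_force: [-5.5, -6.8, 6.0]
width: 0.0093
```

Run:
```python
from plan import *
save(r.camera('scene'),'s4',(270,80,470,260),4)
im=r.camera('wrist');save(im,'w5',None,1.5)
```

```text
(no output)
```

View pics/s4.png

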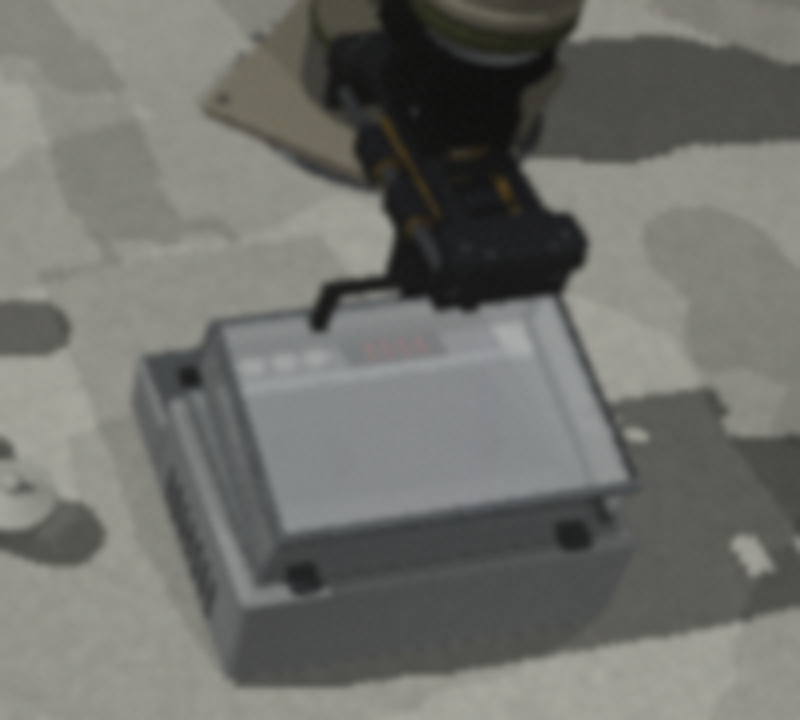

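View pics/w5.png

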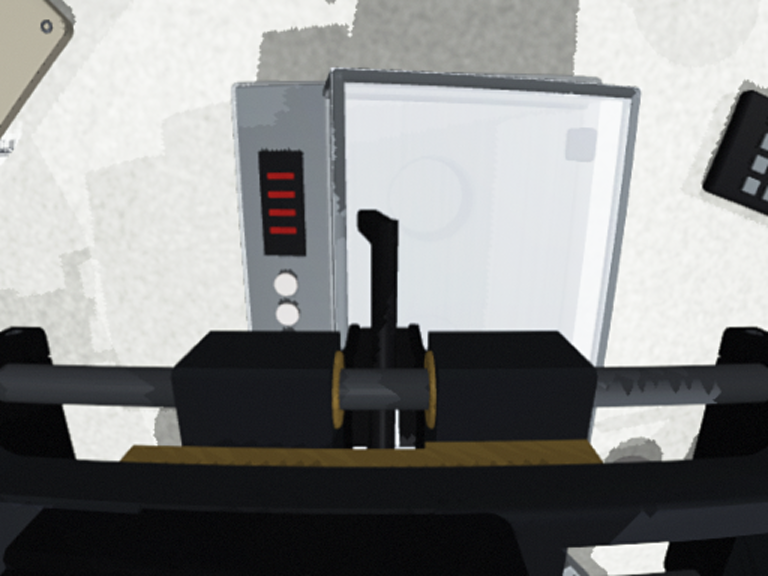

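>>> {"fn": "carry_out", "kwargs": {
  "commands": [
    [[255,0.23,0,-0.23,0,0,0],[255,0.47,0,-0.44,0,0,0],[255,0.73,0,-0.64,0,0,0],[255,0.99,0,-0.82,0,0,0],[255,1.26,0,-1.0,0,0,0],[255,1.54,0,-1.16,0,0,0],[255,1.83,0,-1.3,0,0,0],[255,2.12,0,-1.43,0,0,0],[255,2.42,0,-1.55,0,0,0],[255,2.73,0,-1.65,0,0,0],[255,2.73,0,-1.65,0,0,0]]
  ]
}}

```text
time: 8.18
ee_pos: [0.4586, 0.2116, 0.2161]
eef_rot: [0.922, 0.388, -0.001, 0.001]
ft_force: [1.5, -4.4, 3.2]
width: 0.0089
```

Run:
```python
from plan import *
print(r.read_state()['ft_force'])
save(r.camera('scene'),'s5',(270,80,470,260),4)
```

```text
[ 1.51268174 -4.39506378  3.18776892]
```

View pics/s5.png

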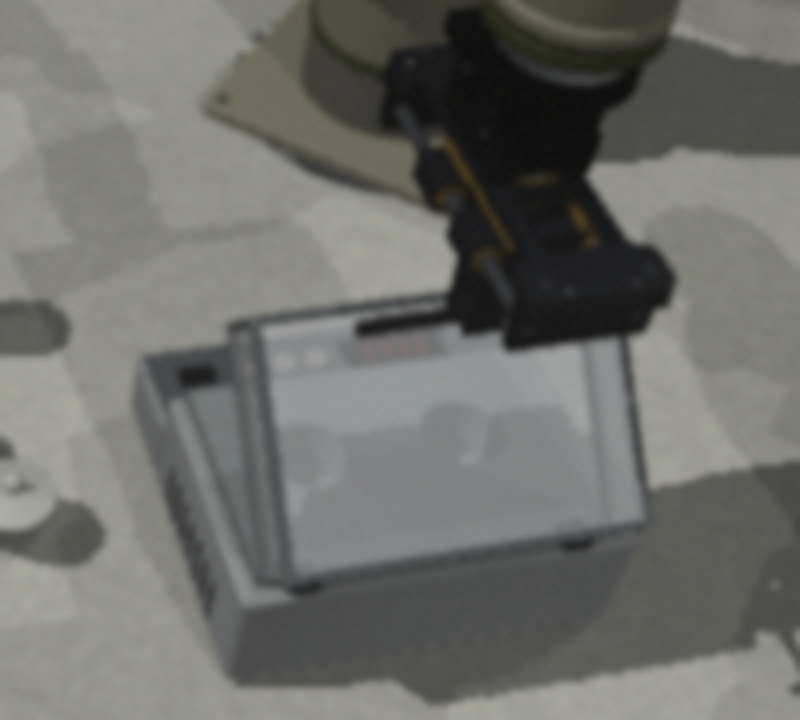

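>>> {"fn": "carry_out", "kwargs": {
  "commands": [
    [[255,0.31,0,-0.08,0,0,0],[255,0.62,0,-0.15,0,0,0],[255,0.94,0,-0.21,0,0,0],[255,1.26,0,-0.25,0,0,0],[255,1.58,0,-0.27,0,0,0],[255,1.9,0,-0.27,0,0,0],[255,2.23,0,-0.26,0,0,0],[255,2.55,0,-0.24,0,0,0],[255,2.87,0,-0.2,0,0,0],[255,3.18,0,-0.14,0,0,0],[255,3.5,0,-0.06,0,0,0],[255,3.81,0,0.03,0,0,0]]
  ]
}}

```text
time: 9.72
ee_pos: [0.5254, 0.2798, 0.2148]
eef_rot: [0.922, 0.388, -0.001, 0.001]
ft_force: [2.8, -3.7, 0.5]
width: 0.009
```

>>> {"fn": "carry_out", "kwargs": {
  "commands": [
    [[255,0.3,0,0.1,0,0,0],[255,0.6,0,0.22,0,0,0],[255,0.9,0,0.36,0,0,0],[255,1.18,0,0.51,0,0,0],[255,1.46,0,0.68,0,0,0],[255,1.73,0,0.85,0,0,0],[255,1.73,0,0.85,0,0,0]]
  ]
}}

```text
time: 10.6
ee_pos: [0.5559, 0.3112, 0.1928]
eef_rot: [0.922, 0.388, -0.001, 0.001]
ft_force: [3.3, -3.4, -0.0]
width: 0.0095
```

Run:
```python
from plan import *
print(r.read_state()['ft_force'])
save(r.camera('scene'),'s6',(270,80,470,260),4)
```

```text
[ 3.28124139 -3.3979243  -0.04677239]
```

View pics/s6.png

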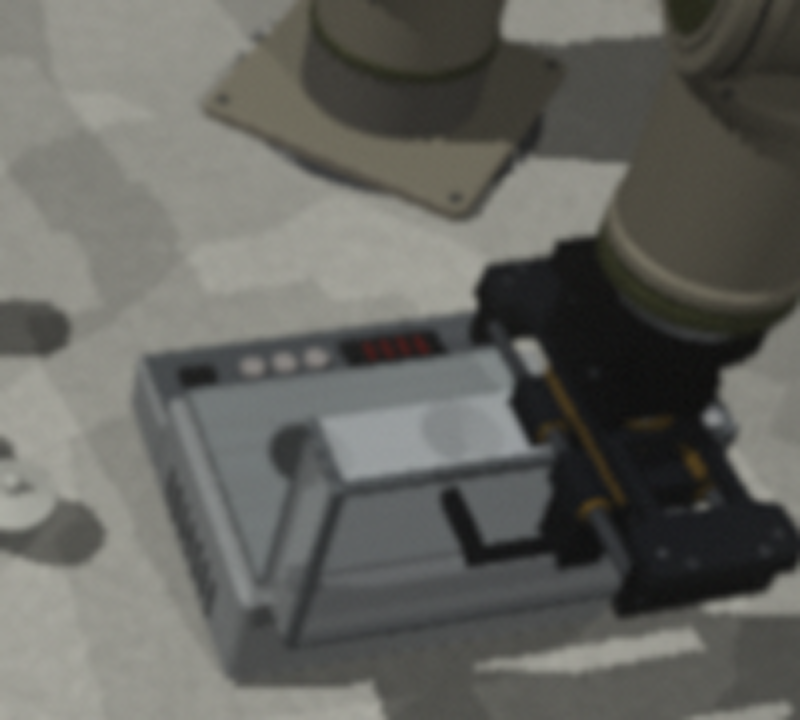

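>>> {"fn": "carry_out", "kwargs": {
  "commands": [
    [[175,0,0,0,0,0,0],[175,0,0,0,0,0,0],[175,0,0,0,0,0,0],[175,0,0,0,0,0,0],[175,0,0,-0.5,0,0,0],[175,0,0,-1.0,0,0,0],[175,0,0,-1.6,0,0,0],[175,0,0,-2.4,0,0,0],[175,0,0,-3.6,0,0,0],[0,0,0,-4.4,0,0,0],[0,0,0,-4.4,0,0,0],[0,0,0,-4.4,0,0,0]]
  ]
}}

```text
time: 12.15
ee_pos: [0.5557, 0.3112, 0.3022]
eef_rot: [0.922, 0.388, -0.002, 0.001]
ft_force: [0.0, 0.5, -0.4]
width: 0.0498
```

Run:
```python
from plan import *
print(r.read_state()['ft_force'])
save(r.camera('scene'),'s7',(270,80,470,260),4)
save(r.camera('top'),'t7',None,1.5)
```

```text
[ 0.0338003   0.47196547 -0.41679613]
```

View pics/s7.png

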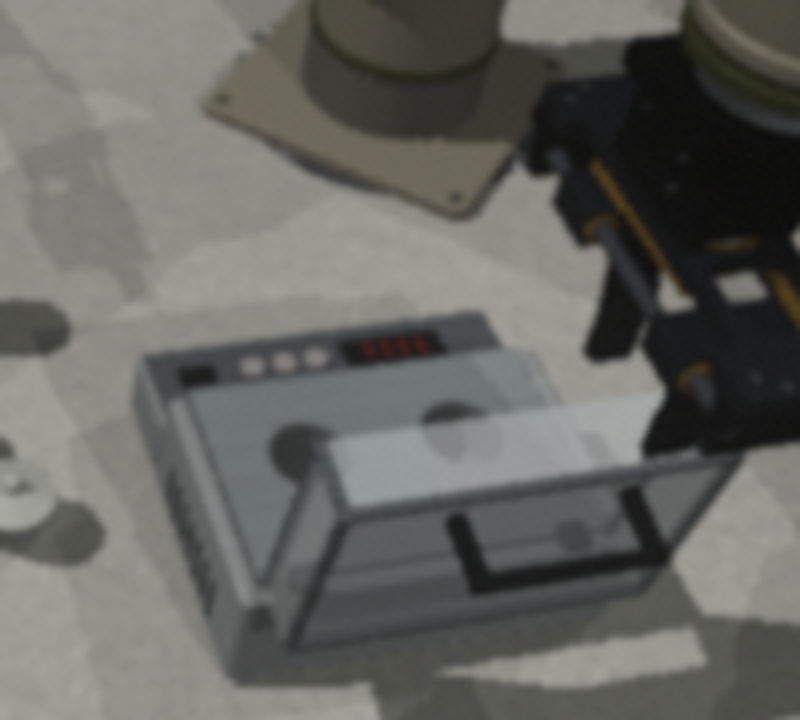

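View pics/t7.png

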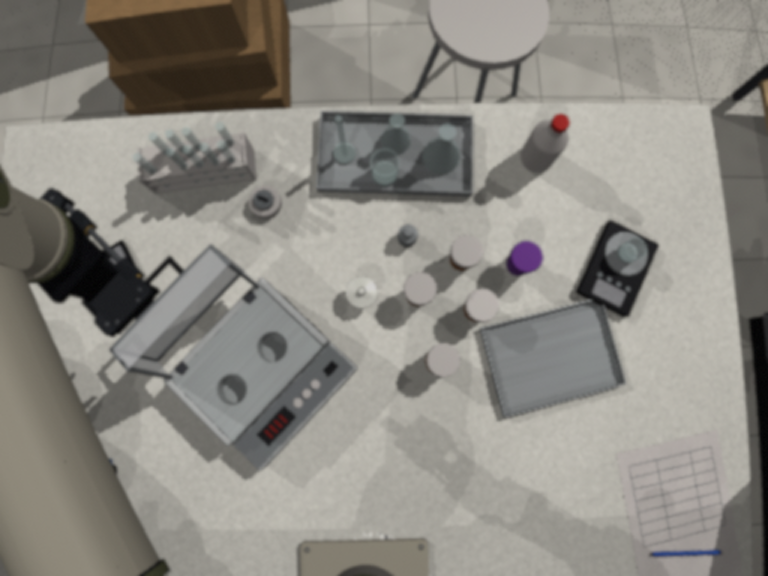

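Run:
```python
from plan import *
print(r.read_state()['joint_positions'].round(2))
goto([.49,.123,.30],np.radians(45.84))
```

```text
[-0.88  0.34  0.4   1.26 -0.13  1.57  0.3 ]
pos [0.5555 0.3112 0.3019] t 12.25 row [-7.21, 3.39, 0.11, 0.0, 0.06, -0.04]
```

>>> {"fn": "carry_out", "kwargs": {
  "commands": [
    [[0,-7.2,3.4,0.1,0,0,0],[0,-7.2,3.4,0.1,0,0,0],[0,-7.2,3.4,0.1,0,0,0],[0,-7.2,3.4,0.1,0,0,0],[0,-7.2,3.4,0.1,0,0,0],[0,-7.2,3.4,0.1,0,0,0]]
  ]
}}

```text
time: 13.0
ee_pos: [0.4904, 0.1247, 0.2998]
eef_rot: [0.921, 0.389, -0.003, 0.001]
ft_force: [-0.1, -0.2, 0.1]
width: 0.0871
```

Run:
```python
from plan import *
import pickle
i=r.camera_info('wrist');im=r.camera('wrist');pickle.dump((i,im),open('v1.pkl','wb'))
save(im,'v1',None,1.5)
goto([.42,.06,.3],np.radians(45.84))
```

```text
pos [0.4905 0.1246 0.2998] t 13.05 row [-3.82, -0.22, 0.01, 0.01, 0.07, -0.01]
```

View pics/v1.png

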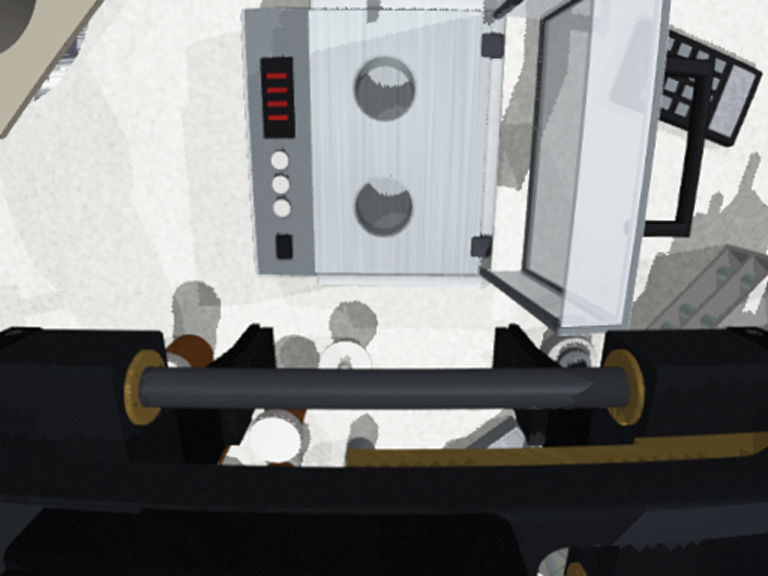

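Run:
```python
from plan import *
import pickle
i,im=pickle.load(open('v1.pkl','rb'))
save(im,'v1z',(220,25,290,165),5)
g=cv2.cvtColor(im,cv2.COLOR_BGR2GRAY)
sub=g[25:165,210:300]
print(sub[35,:].tolist());print(sub[113,:].tolist());print(sub[:,46].tolist())
```

```text
[205, 203, 207, 213, 212, 212, 210, 210, 206, 200, 204, 209, 211, 210, 209, 211, 209, 209, 212, 214, 212, 208, 208, 209, 200, 169, 126, 87, 78, 96, 106, 104, 102, 98, 98, 102, 104, 103, 104, 104, 102, 102, 105, 104, 103, 101, 101, 103, 104, 101, 100, 102, 105, 103, 98, 96, 101, 106, 102, 100, 101, 104, 105, 101, 91, 77, 123, 179, 205, 213, 213, 212, 208, 209, 207, 205, 209, 213, 213, 206, 206, 207, 208, 208, 207, 206, 207, 207, 206, 208]
[202, 196, 195, 197, 204, 206, 205, 201, 204, 202, 199, 203, 201, 200, 202, 205, 208, 204, 201, 203, 205, 204, 204, 200, 200, 175, 148, 93, 70, 86, 93, 92, 95, 92, 94, 93, 94, 92, 96, 97, 93, 90, 93, 94, 92, 93, 93, 93, 93, 94, 95, 96, 97, 94, 93, 94, 94, 94, 90, 91, 94, 96, 91, 76, 93, 169, 189, 203, 203, 201, 202, 201, 198, 203, 205, 210, 202, 203, 205, 206, 204, 206, 208, 207, 211, 205, 200, 203, 201, 201]
[209, 209, 208, 209, 211, 210, 210, 210, 211, 211, 207, 202, 175, 148, 140, 140, 139, 143, 148, 181, 189, 190, 188, 189, 190, 191, 191, 191, 192, 193, 190, 161, 129, 108, 99, 101, 102, 103, 102, 102, 103, 99, 101, 100, 101, 101, 100, 101, 107, 118, 118, 118, 118, 117, 120, 146, 194, 213, 213, 214, 213, 214, 214, 213, 213, 212, 214, 213, 213, 213, 212, 212, 211, 211, 213, 211, 211, 211, 210, 210, 210, 210, 210, 211, 210, 209, 208, 209, 208, 208, 208, 206, 202, 195, 184, 183, 183, 183, 185, 183, 184, 183, 184, 182, 172, 138, 97, 92, 95, 91, 94, 93, 95, 93, 94, 93, 93, 92, 96, 103, 109, 110, 108, 111, 109, 110, 108, 97, 90, 87, 90, 105, 126, 181, 203, 204, 203, 202, 203, 203]
```

View pics/v1z.png

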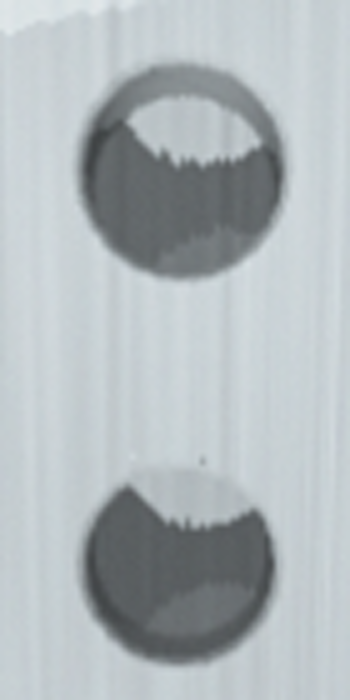

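Run:
```python
from plan import *
import pickle
i,im=pickle.load(open('v1.pkl','rb'))
f=lambda U,V,z=.09:onz(i,*un(U,V,220,25,5),z)
a=f(183.5,171);b=f(179.5,565);print(a,b,np.linalg.norm(a-b),(a+b)/2,np.degrees(np.arctan2(*(a-b)[[1,0]]))-90)
for p,q in [((80,171),(287,171)),((183,62),(183,280)),((83,565),(276,565)),((180,466),(180,664))]:
    print(np.linalg.norm(f(*p)-f(*q)))
```

```text
[0.3947141  0.21669789 0.09      ] [0.46505757 0.14681689 0.09      ] 0.09915421604268153 [0.42988583 0.18175739 0.09      ] 45.188969440745836
0.052184386228964506
0.052384661202229545
0.05148055245739558
0.0525615658319167
```

>>> {"fn": "carry_out", "kwargs": {
  "commands": [
    [[0,-3.8,-0.2,0,0,0,0],[0,-3.8,-0.2,0,0,0,0],[0,-3.8,-0.2,0,0,0,0],[0,-3.8,-0.2,0,0,0,0]]
  ]
}}

```text
time: 13.55
ee_pos: [0.4211, 0.0612, 0.3003]
eef_rot: [0.921, 0.39, -0.003, 0.001]
ft_force: [1.0, 0.4, -0.0]
width: 0.0871
```

Run:
```python
from plan import *
import pickle
i=r.camera_info('wrist');im=r.camera('wrist');pickle.dump((i,im),open('v2.pkl','wb'))
P=[proj(i,[.394,.218,.09]),proj(i,[.466,.1485,.09])];print(P)
x0=int(min(p[0] for p in P)-40);save(im,'v2z',(x0,20,x0+100,170),4);print(x0)
```

```text
[array([330.82859356,  62.84619121]), array([326.85856425, 141.61228562])]
286
```

View pics/v2z.png

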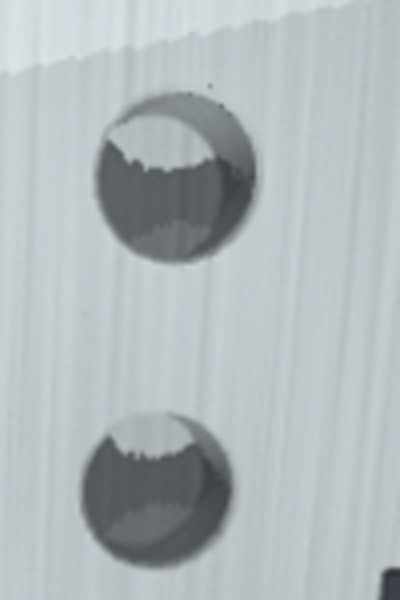

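Run:
```python
from plan import *
import pickle
i1,_=pickle.load(open('v1.pkl','rb'));i2,_=pickle.load(open('v2.pkl','rb'))
for p,q in [((183.5,171),(175.5,177.5)),((179.5,565),(156.5,489))]:
    a=un(*p,220,25,5);b=un(*q,286,20,4)
    print(onz(i1,*a,.09),onz(i2,*b,.09),tri([ray(i1,*a),ray(i2,*b)]))
```

```text
[0.3947141  0.21669789 0.09      ] [0.39388735 0.2158392  0.09      ] [0.39417714 0.21718647 0.08491655]
[0.46505757 0.14681689 0.09      ] [0.46429534 0.14621082 0.09      ] [0.46530996 0.14653407 0.08585658]
```

Run:
```python
from plan import *
goto([.6,-.11,.32],np.radians(135.2))
```

```text
pos [0.4211 0.0612 0.3002] t 13.6 row [0.06, 9.9, -0.79, -0.05, 0.07, -17.87]
```

>>> {"fn": "carry_out", "kwargs": {
  "commands": [
    [[0,0,9.9,-0.8,0,0,-17.9],[0,0,9.9,-0.8,0,0,-17.9],[0,0,9.9,-0.8,0,0,-17.9],[0,0,9.9,-0.8,0,0,-17.9],[0,0,9.9,-0.8,0,0,-17.9],[0,0,9.9,-0.8,0,0,-17.9],[0,0,9.9,-0.8,0,0,-17.9],[0,0,9.9,-0.8,0,0,-17.9],[0,0,9.9,-0.8,0,0,-17.9],[0,0,9.9,-0.8,0,0,-17.9],[0,0,9.9,-0.8,0,0,-17.9]]
  ]
}}

```text
time: 14.98
ee_pos: [0.5996, -0.1102, 0.3195]
eef_rot: [0.379, 0.925, -0.004, -0.001]
ft_force: [0.1, 1.2, 0.1]
width: 0.0868
```

Run:
```python
from plan import *
import pickle
i=r.camera_info('wrist');im=r.camera('wrist');pickle.dump((i,im),open('v3.pkl','wb'))
print(i['origin'],r.read_state()['joint_positions'].round(2))
save(im,'v3',None,1.5)
```

```text
[ 0.54913082 -0.16044798  0.50709519] [-0.36  0.29  0.61  1.32 -0.16  1.59  2.59]
```

View pics/v3.png

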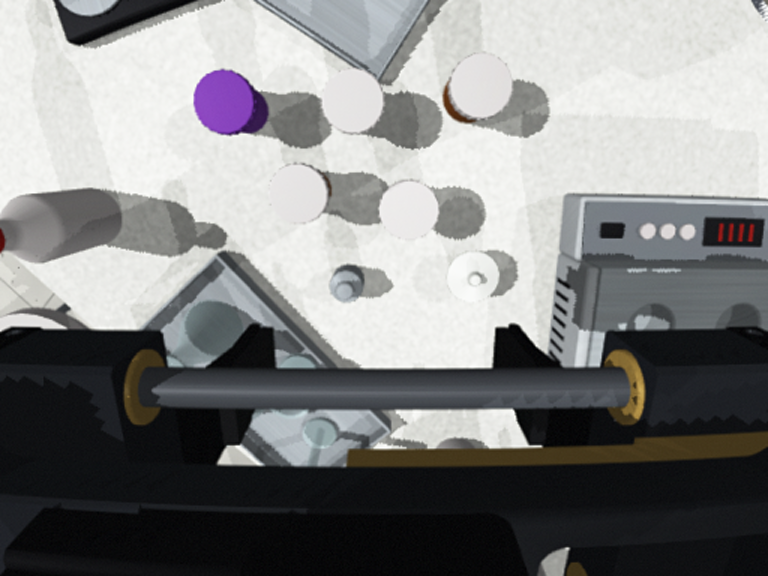

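Run:
```python
from plan import *
import pickle
i,im=pickle.load(open('v3.pkl','rb'))
save(im,'v3z',(170,25,350,165),4.4)
f=lambda U,V,z=.078:onz(i,*un(U,V,0,0,1.5),z).round(4)
for n,p in dict(j1=(300,193),j2=(409,209),j3=(352,100),j4=(480,86),pur=(224,101)).items(): print(n,f(*p))
print(f(473,277,.045),f(345,285,.05))
goto([.5995,-.11,.32],np.radians(-44.8))
```

```text
j1 [ 0.6243 -0.1979  0.078 ]
j2 [ 0.5608 -0.1137  0.078 ]
j3 [ 0.5289 -0.222   0.078 ]
j4 [ 0.4368 -0.1491  0.078 ]
pur [ 0.6128 -0.3056  0.078 ]
[ 0.5627 -0.0091  0.045 ] [ 0.6661 -0.1004  0.05  ]
pos [ 0.5994 -0.1104  0.3196] t 15.03 row [0.01, 0.01, -0.02, -0.09, 0.0, 0.03]
```

View pics/v3z.png

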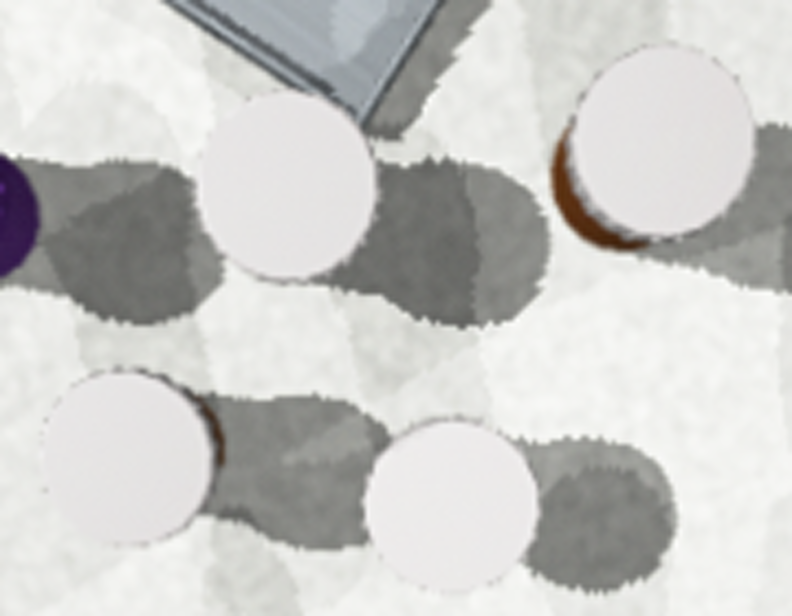

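>>> {"fn": "carry_out", "kwargs": {
  "commands": [
    [[0,0,0,0,0,0,2],[0,0,0,0,0,0,4],[0,0,0,0,0,0,6],[0,0,0,0,0,0,8],[0,0,0,0,0,0,10],[0,0,0,0,0,0,12],[0,0,0,0,0,0,14],[0,0,0,0,0,0,16],[0,0,0,0,0,0,18]]
  ]
}}

```text
time: 16.15
ee_pos: [0.5998, -0.11, 0.3193]
eef_rot: [0.924, 0.383, -0.004, 0.002]
ft_force: [-0.6, -0.8, 0.3]
width: 0.0873
```

Run:
```python
from plan import *
print(r.read_state()['joint_positions'].round(2))
goto([.561,-.113,.16],np.radians(-44.8))
```

```text
[-0.53  0.34  0.86  1.32 -0.25  1.59  1.08]
pos [ 0.5998 -0.11    0.3193] t 16.15 row [-1.13, -1.01, 6.38, 0.08, 0.07, 17.96]
```

>>> {"fn": "carry_out", "kwargs": {
  "commands": [
    [[0,-1.13,-1.01,0,0,0,2],[0,-1.13,-1.01,2,0,0,4],[0,-1.13,-1.01,4,0,0,6],[0,-1.13,-1.01,6.38,0,0,8],[0,-1.13,-1.01,6.38,0,0,10],[0,-1.13,-1.01,6.38,0,0,12],[0,-1.13,-1.01,6.38,0,0,14],[0,-1.13,-1.01,6.38,0,0,16],[0,-1.13,-1.01,6.38,0.08,0.07,18],[0,-1.13,-1.01,6.38,0.08,0.07,18],[0,-1.13,-1.01,6.38,0.08,0.07,18]]
  ]
}}

```text
time: 17.52
ee_pos: [0.5613, -0.1128, 0.16]
eef_rot: [0.925, -0.381, 0.0, 0.0]
ft_force: [0.4, 0.3, -0.0]
width: 0.0874
```

Run:
```python
from plan import *
print(r.read_state()['joint_positions'].round(2))
i=r.camera_info('wrist');im=r.camera('wrist');save(im,'v4',None,1.5)
print(proj(i,[.561,-.113,.078])*1.5)
goto([.561,-.113,.05],np.radians(-44.8))
```

```text
[-0.77  0.41  1.13  1.7  -0.39  1.28 -0.34]
[384.65538582 279.30494804]
pos [ 0.5613 -0.1128  0.1601] t 17.57 row [-0.0, 0.01, 4.4, 0.0, -0.0, -0.01]
```

View pics/v4.png

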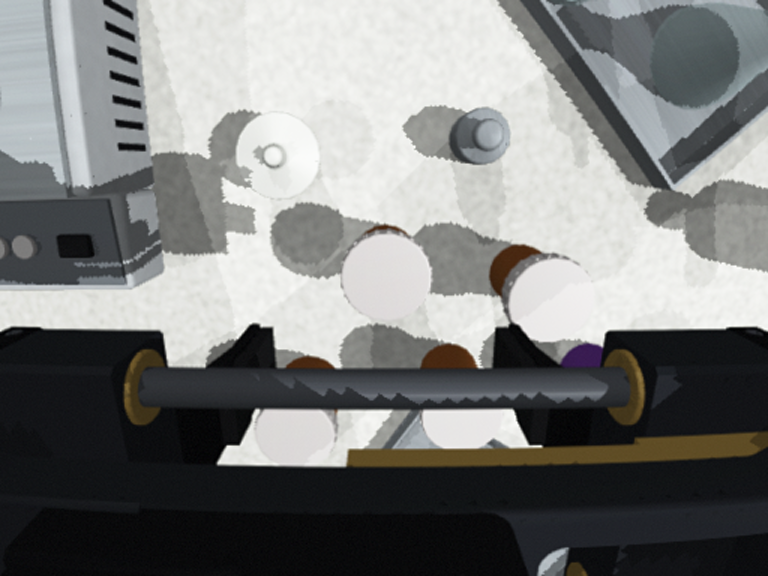

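>>> {"fn": "carry_out", "kwargs": {
  "commands": [
    [[0,0,0,2,0,0,0],[0,0,0,3.5,0,0,0],[0,0,0,4.4,0,0,0],[0,0,0,4.45,0,0,0],[120,0,0,4.45,0,0,0],[120,0,0,4.45,0,0,0],[120,0,0,4.45,0,0,0],[120,0,0,4.45,0,0,0],[120,0,0,4.45,0,0,0],[120,0,0,4.45,0,0,0]]
  ],
  "grip_force": 20
}}

```text
time: 18.82
ee_pos: [0.5616, -0.1129, 0.0492]
eef_rot: [0.924, -0.381, 0.0, -0.0]
ft_force: [1.3, -0.8, 4.3]
width: 0.0564
```

>>> {"fn": "carry_out", "kwargs": {
  "commands": [
    [[120,0,0,-0.5,0,0,0],[120,0,0,-1.5,0,0,0],[120,0,0,-3.5,0,0,0],[120,0,0,-5.8,0,0,0],[120,0,0,-5.8,0,0,0],[120,0,0,-5.8,0,0,0]]
  ]
}}

```text
time: 19.58
ee_pos: [0.5611, -0.1126, 0.1938]
eef_rot: [0.924, -0.381, -0.0, -0.0]
ft_force: [-0.0, -1.0, -2.8]
width: 0.057
```

Run:
```python
from plan import *
save(r.camera('scene'),'s8',(140,60,340,240),4)
save(r.camera('wrist'),'v5',None,1.5)
print(r.read_state()['joint_positions'].round(2))
goto([.4651,.1462,.195],np.radians(-44.8))
```

```text
[-0.79  0.39  1.16  1.66 -0.36  1.34 -0.36]
pos [ 0.5607 -0.1126  0.1929] t 19.68 row [-10.01, -4.65, -0.08, 0.01, 0.01, -0.01]
```

View pics/s8.png

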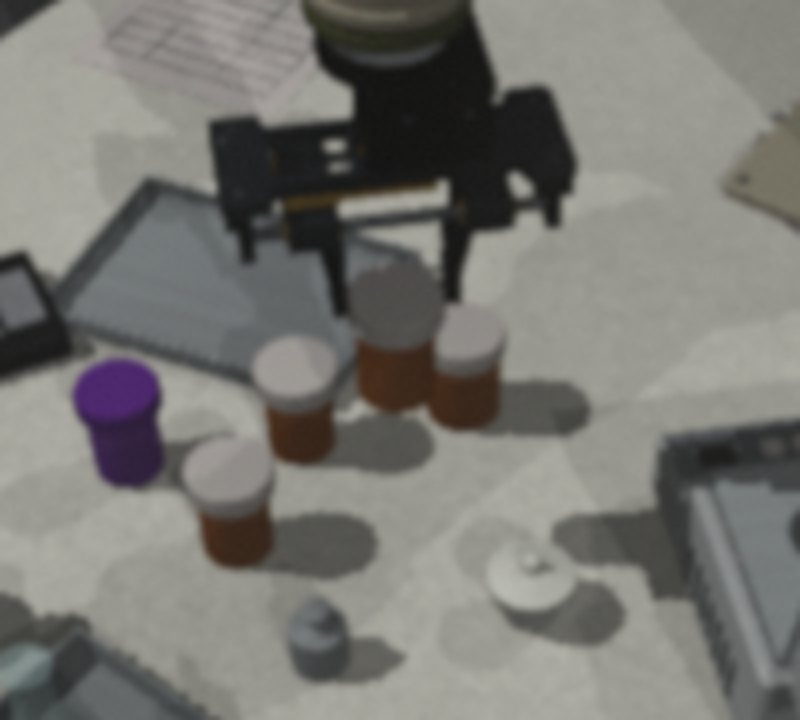

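View pics/v5.png

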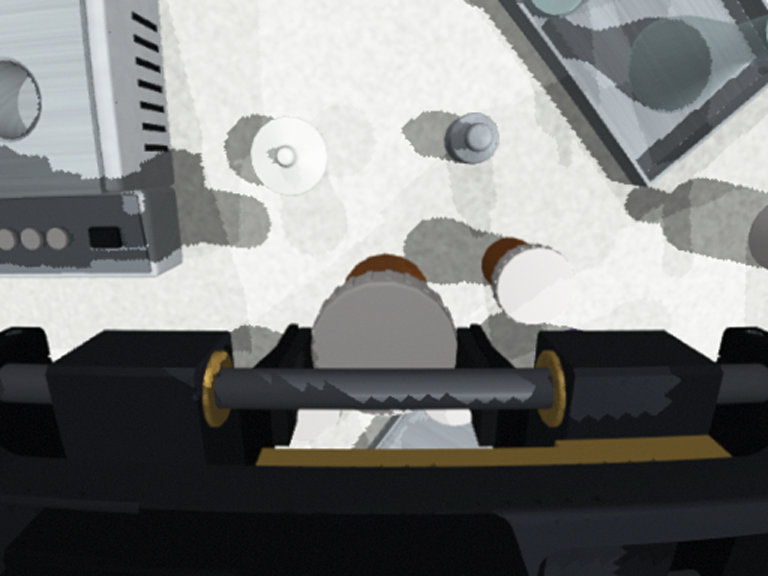

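>>> {"fn": "carry_out", "kwargs": {
  "commands": [
    [[120,-10,-4.65,0,0,0,0],[120,-10,-4.65,0,0,0,0],[120,-10,-4.65,0,0,0,0],[120,-10,-4.65,0,0,0,0],[120,-10,-4.65,0,0,0,0],[120,-10,-4.65,0,0,0,0],[120,-10,-4.65,0,0,0,0],[120,-10,-4.65,0,0,0,0]]
  ]
}}

```text
time: 20.68
ee_pos: [0.4657, 0.1445, 0.1928]
eef_rot: [0.924, -0.383, -0.001, 0.001]
ft_force: [0.2, 0.2, -2.0]
width: 0.0567
```

Run:
```python
from plan import *
save(r.camera('scene'),'s9',(270,60,470,240),4)
print(r.read_state()['joint_positions'].round(2),r.read_state()['ft_force'])
goto([.4651,.1462,.146],np.radians(-44.8))
```

```text
[-1.61 -0.03  1.23  1.86  0.03  1.29 -1.18] [ 0.5747546  -0.03772367 -1.33802528]
pos [0.4657 0.1447 0.1928] t 20.73 row [-0.06, -0.03, 1.87, 0.02, 0.01, -0.04]
```

View pics/s9.png

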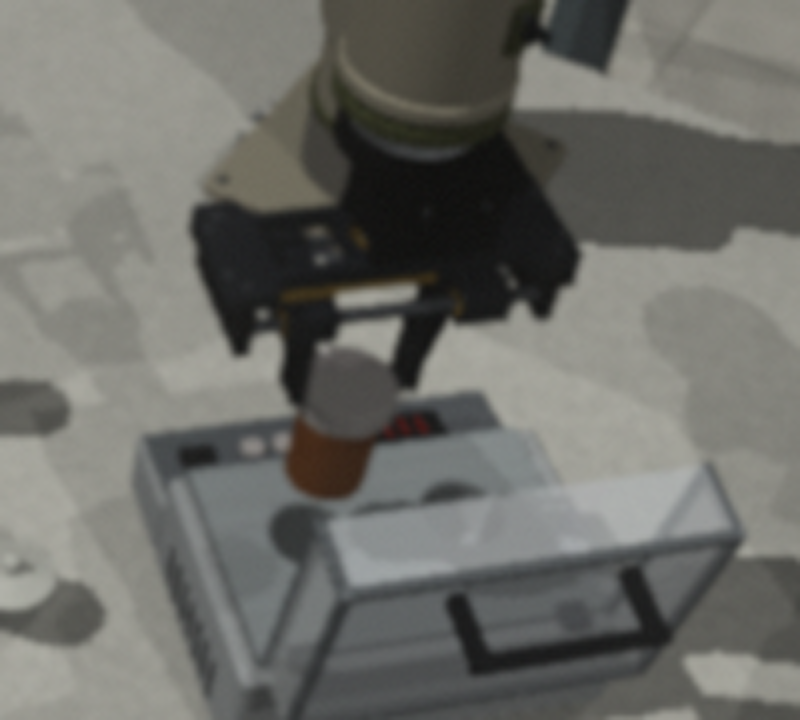

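Run:
```python
from plan import *
save(r.camera('wrist'),'v6',None,1.5)
S=r.camera_info('scene')
p=r.read_state()['ee_pos'];print([ (proj(S,[p[0],p[1],p[2]+.019+d])-[270,60])*4 for d in (.009,-.069)])
```

```text
[array([346.47158436, 375.92575148]), array([322.59758536, 469.24426409])]
```

View pics/v6.png

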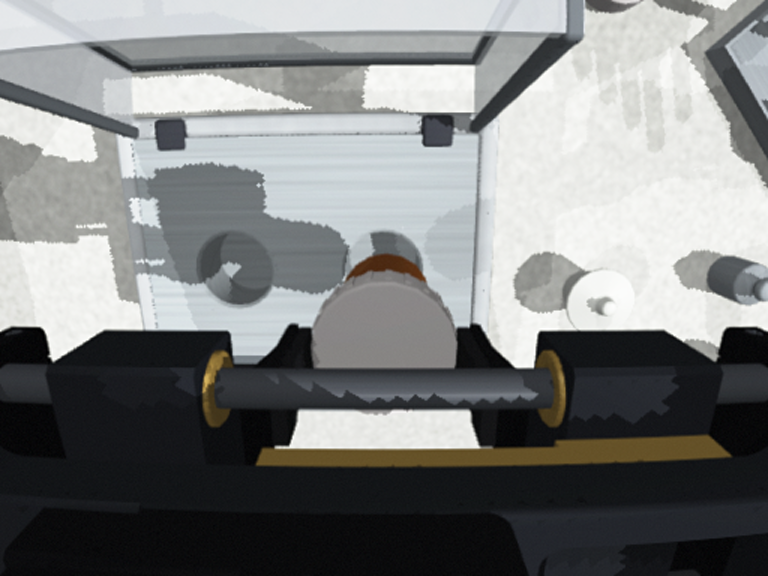

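Run:
```python
from plan import *
i=r.camera_info('wrist')
save(r.camera('wrist'),'v6z',(120,140,310,230),4)
f=lambda U,V:onz(i,*un(U,V,0,0,1.5),.09)
print(f(235,268),f(385,266))
x=r.read_state()['ee_pos'];print(proj(i,[.4651,.1462,.09])*1.5,proj(i,[.3940,.2166,.09])*1.5)
```

```text
[0.39503647 0.21824092 0.09      ] [0.46801047 0.14725056 0.09      ]
[382.79122594 269.79507109] [235.60932739 270.4563219 ]
```

View pics/v6z.png

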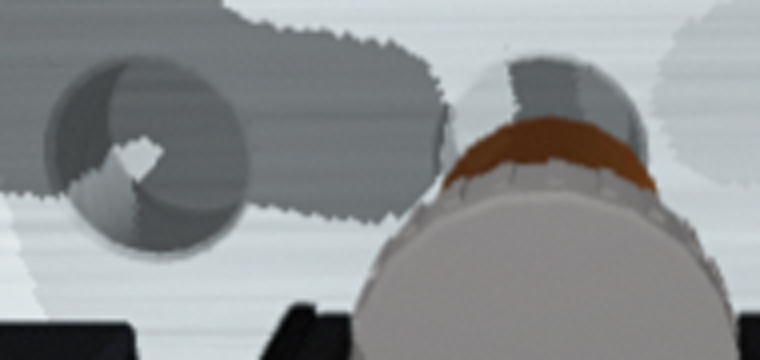

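>>> {"fn": "carry_out", "kwargs": {
  "commands": [
    [[120,-0.05,-0.03,0.8,0,0,0],[120,-0.05,-0.03,1.5,0,0,0],[120,-0.05,-0.03,1.9,0,0,0],[120,-0.05,-0.03,2.0,0,0,0],[120,-0.05,-0.03,2.1,0,0,0],[120,-0.05,-0.03,2.2,0,0,0],[120,-0.05,-0.03,2.3,0,0,0],[120,-0.05,-0.03,2.3,0,0,0]]
  ]
}}

```text
time: 21.82
ee_pos: [0.4651, 0.1465, 0.1354]
eef_rot: [0.924, -0.382, -0.001, 0.001]
ft_force: [0.6, -1.3, -0.7]
width: 0.0564
```

>>> {"fn": "carry_out", "kwargs": {
  "commands": [
    [[120,0,0,0.15,0,0,0],[120,0,0,0.3,0,0,0],[120,0,0,0.45,0,0,0],[120,0,0,0.6,0,0,0],[120,0,0,0.6,0,0,0]]
  ]
}}

```text
time: 22.45
ee_pos: [0.4649, 0.1463, 0.1201]
eef_rot: [0.924, -0.382, -0.001, 0.001]
ft_force: [-0.2, 0.0, -2.0]
width: 0.0567
```

>>> {"fn": "carry_out", "kwargs": {
  "commands": [
    [[120,0,0,0.2,0,0,0],[120,0,0,0.4,0,0,0],[120,0,0,0.6,0,0,0],[120,0,0,0.8,0,0,0],[120,0,0,0.84,0,0,0],[0,0,0,0.84,0,0,0],[0,0,0,0.84,0,0,0],[0,0,0,0.84,0,0,0],[0,0,0,0.84,0,0,0],[0,0,0,0.84,0,0,0],[0,0,0,0,0,0,0],[0,0,0,-2,0,0,0]]
  ]
}}

```text
time: 23.95
ee_pos: [0.4641, 0.1457, 0.1698]
eef_rot: [0.924, -0.382, -0.001, 0.003]
ft_force: [-0.4, 1.1, 1.1]
width: 0.0871
```

Run:
```python
from plan import *
print(r.read_state()['joint_positions'].round(2),r.read_state()['ft_force'])
goto([.4655,.146,.22],np.radians(-44.8))
```

```text
[-1.62  0.03  1.27  1.9  -0.03  1.24 -1.13] [-0.42404549  1.12234546  1.1071858 ]
pos [0.4641 0.1457 0.1698] t 23.95 row [0.03, -0.04, -2.01, 0.07, -0.01, -0.03]
```

Run:
```python
from plan import *
i=r.camera_info('wrist');save(r.camera('wrist'),'v7',None,1.5)
save(r.camera('top'),'t8',(90,90,440,310),2.2)
goto([.5288,-.221,.19],np.radians(-20))
```

```text
pos [0.4675 0.1468 0.1739] t 24.05 row [12.14, 8.67, -0.7, -0.05, 0.0, -5.0]
```

View pics/v7.png

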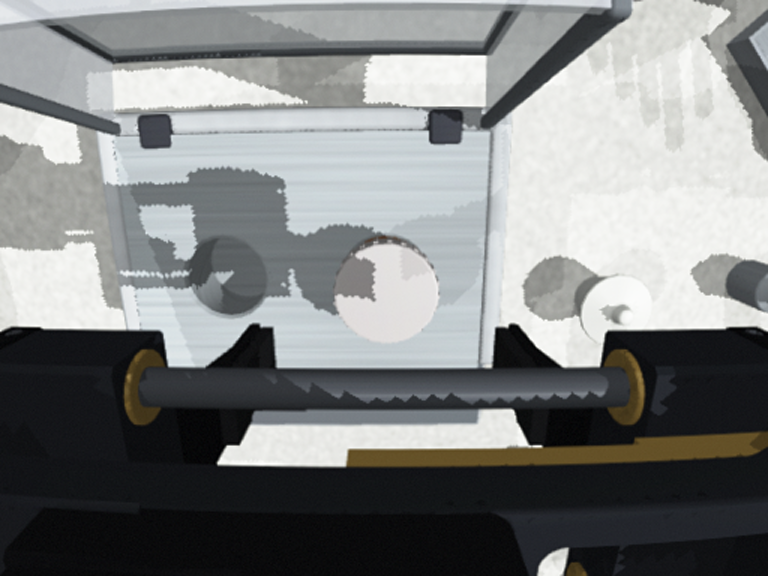

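View pics/t8.png

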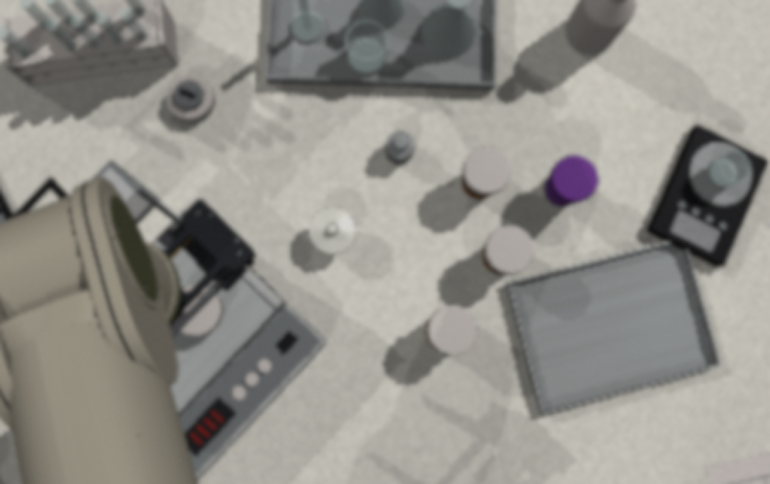

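>>> {"fn": "carry_out", "kwargs": {
  "commands": [
    [[0,0,0,-0.7,0,0,0],[0,12.1,8.7,-0.7,0,0,-5],[0,12.1,8.7,-0.7,0,0,-5],[0,12.1,8.7,-0.7,0,0,-5],[0,12.1,8.7,-0.7,0,0,-5],[0,12.1,8.7,-0.7,0,0,-5],[0,12.1,8.7,-0.7,0,0,-5],[0,12.1,8.7,-0.7,0,0,-5],[0,12.1,8.7,-0.7,0,0,-5],[0,12.1,8.7,-0.7,0,0,-5],[0,12.1,8.7,-0.7,0,0,-5]]
  ]
}}

```text
time: 25.42
ee_pos: [0.528, -0.2192, 0.1899]
eef_rot: [0.985, -0.172, 0.001, -0.002]
ft_force: [-0.0, -0.0, -0.2]
width: 0.0871
```

Run:
```python
from plan import *
print(r.read_state()['joint_positions'].round(2),r.read_state()['ft_force'])
i=r.camera_info('wrist');save(r.camera('wrist'),'v8',None,1.5)
print(proj(i,[.5288,-.221,.078])*1.5)
goto([.5288,-.221,.049],np.radians(-20))
```

```text
[-0.6   0.39  1.17  1.66 -0.38  1.34  0.29] [-0.04133005 -0.02303127 -0.17289918]
[386.68433588 270.94059779]
pos [ 0.528  -0.2192  0.19  ] t 25.48 row [0.05, 0.09, 5.64, -0.06, -0.01, 0.03]
```

View pics/v8.png

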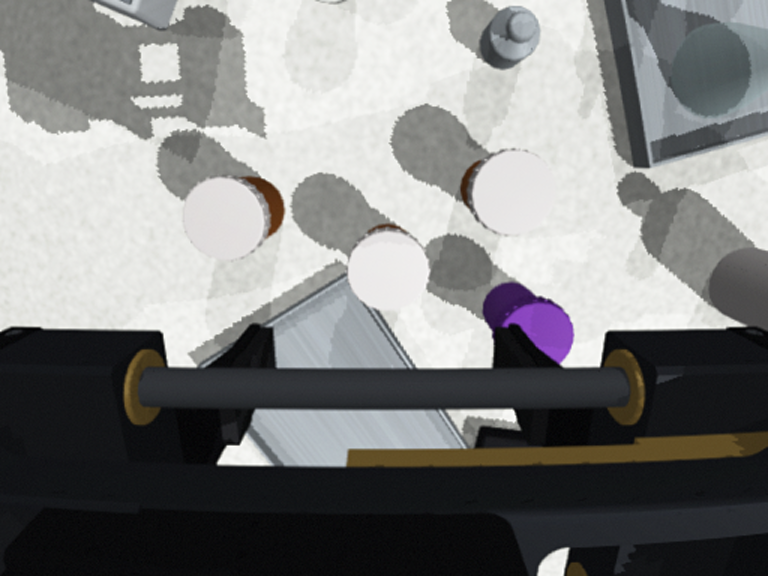

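>>> {"fn": "carry_out", "kwargs": {
  "commands": [
    [[0,0.06,0.07,2,0,0,0],[0,0.06,0.07,4,0,0,0],[0,0.06,0.07,5.3,0,0,0],[0,0.06,0.07,5.64,0,0,0],[120,0.06,0.07,5.64,0,0,0],[120,0.06,0.07,5.64,0,0,0],[120,0.06,0.07,5.64,0,0,0],[120,0.06,0.07,5.64,0,0,0],[120,0.06,0.07,5.64,0,0,0],[120,0.06,0.07,5.64,0,0,0],[120,0.06,0.07,5.64,0,0,0]]
  ],
  "grip_force": 25
}}

```text
time: 26.85
ee_pos: [0.5298, -0.221, 0.0496]
eef_rot: [0.985, -0.172, 0.001, -0.002]
ft_force: [0.9, 0.8, 5.3]
width: 0.0562
```

>>> {"fn": "carry_out", "kwargs": {
  "commands": [
    [[120,0,0,-0.5,0,0,0],[120,0,0,-1.5,0,0,0],[120,0,0,-3.5,0,0,0],[120,0,0,-5.8,0,0,0],[120,0,0,-5.8,0,0,0],[120,0,0,-5.8,0,0,0]]
  ]
}}

```text
time: 27.6
ee_pos: [0.5288, -0.2212, 0.1942]
eef_rot: [0.985, -0.172, 0.001, -0.003]
ft_force: [0.2, 0.3, -2.6]
width: 0.0561
```

Run:
```python
from plan import *
print(r.read_state()['joint_positions'].round(2),r.read_state()['ft_force'])
goto([.394,.2166,.195],np.radians(-30))
```

```text
[-0.6   0.39  1.17  1.65 -0.38  1.35  0.29] [ 0.2317528   0.28304606 -2.6110798 ]
pos [ 0.5288 -0.2212  0.1942] t 27.6 row [-11.02, -14.64, 0.04, -0.07, -0.01, 2.03]
```

>>> {"fn": "carry_out", "kwargs": {
  "commands": [
    [[120,-2,-2.66,0,0,0,0],[120,-4.5,-6,0,0,0,0],[120,-6.5,-8.6,0,0,0,0],[120,-8,-10.6,0,0,0,0],[120,-8,-10.6,0,0,0,0],[120,-8,-10.6,0,0,0,0],[120,-8,-10.6,0,0,0,0]]
  ]
}}

```text
time: 28.48
ee_pos: [0.428, 0.1, 0.1942]
eef_rot: [0.986, -0.168, 0.0, -0.002]
ft_force: [-0.6, -1.2, -2.0]
width: 0.0563
```

Run:
```python
from plan import *
print(r.read_state()['joint_positions'].round(2),r.read_state()['ft_force'])
goto([.394,.2166,.195],np.radians(-20))
```

```text
[-1.32 -0.22  0.89  1.96  0.17  1.32 -0.82] [-0.64442564 -1.21126179 -1.95910997]
pos [0.428  0.1    0.1942] t 28.48 row [-2.83, -3.95, -0.02, -0.04, 0.0, 0.13]
```

>>> {"fn": "carry_out", "kwargs": {
  "commands": [
    [[120,-1,-1.3,0,0,0,0],[120,-2.8,-3.95,0,0,0,0.1],[120,-2.8,-3.95,0,0,0,0.1],[120,-2.8,-3.95,0,0,0,0.1],[120,-2.8,-3.95,0,0,0,0.1]]
  ]
}}

```text
time: 29.1
ee_pos: [0.3951, 0.2146, 0.1941]
eef_rot: [0.985, -0.174, -0.0, -0.001]
ft_force: [0.3, -0.4, -2.0]
width: 0.0567
```

Run:
```python
from plan import *
print(r.read_state()['joint_positions'].round(2),r.read_state()['ft_force'])
i=r.camera_info('wrist');save(r.camera('wrist'),'v9',(50,130,450,250),2)
print((proj(i,[.3943,.2166,.09])-[50,130])*2)
goto([.3943,.2166,.145],np.radians(-20))
```

```text
[-1.41 -0.14  0.77  1.94  0.1   1.3  -1.02] [ 0.29603135 -0.36818958 -1.99621073]
[410.28372433  98.70720091]
pos [0.3952 0.2147 0.1943] t 29.15 row [-0.06, -0.05, 1.97, -0.04, 0.01, -0.0]
```

View pics/v9.png

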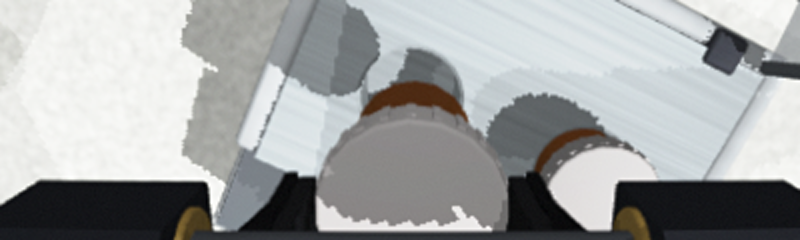

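>>> {"fn": "carry_out", "kwargs": {
  "commands": [
    [[120,-0.04,-0.05,0.8,0,0,0],[120,-0.04,-0.05,1.5,0,0,0],[120,-0.04,-0.05,1.9,0,0,0],[120,-0.04,-0.05,2.0,0,0,0],[120,-0.04,-0.05,2.15,0,0,0],[120,-0.04,-0.05,2.3,0,0,0],[120,-0.04,-0.05,2.45,0,0,0],[120,-0.04,-0.05,2.45,0,0,0]]
  ]
}}

```text
time: 30.15
ee_pos: [0.3946, 0.2163, 0.1328]
eef_rot: [0.985, -0.174, -0.0, -0.001]
ft_force: [0.7, -0.6, -2.2]
width: 0.0565
```

>>> {"fn": "carry_out", "kwargs": {
  "commands": [
    [[120,0,0,0.15,0,0,0],[120,0,0,0.3,0,0,0],[120,0,0,0.45,0,0,0],[120,0,0,0.6,0,0,0],[120,0,0,0.6,0,0,0]]
  ]
}}

```text
time: 30.78
ee_pos: [0.3945, 0.2162, 0.1175]
eef_rot: [0.985, -0.174, -0.0, -0.001]
ft_force: [0.2, 0.2, -2.6]
width: 0.056
```

>>> {"fn": "carry_out", "kwargs": {
  "commands": [
    [[120,0,0,0.2,0,0,0],[120,0,0,0.4,0,0,0],[120,0,0,0.6,0,0,0],[120,0,0,0.74,0,0,0],[120,0,0,0.74,0,0,0],[0,0,0,0.74,0,0,0],[0,0,0,0.74,0,0,0],[0,0,0,0.74,0,0,0],[0,0,0,0.74,0,0,0],[0,0,0,0.74,0,0,0],[0,0,0,0,0,0,0],[0,0,0,-2,0,0,0]]
  ]
}}

```text
time: 32.28
ee_pos: [0.3933, 0.2151, 0.1669]
eef_rot: [0.985, -0.174, -0.001, 0.001]
ft_force: [0.7, 0.8, -0.0]
width: 0.0868
```

Run:
```python
from plan import *
print(r.read_state()['joint_positions'].round(2),r.read_state()['ft_force'])
i=r.camera_info('wrist');save(r.camera('wrist'),'v10',None,1.5)
print(proj(i,[.3943,.2166,.126])*1.5,proj(i,[.4655,.146,.126])*1.5)
save(r.camera('scene'),'s10',None,1.5)
goto([.6243,-.1975,.19],np.radians(-30))
```

```text
[-1.42 -0.11  0.79  1.98  0.08  1.24 -1.01] [ 0.71926916  0.77981512 -0.04123248]
[386.05061923 296.08257331] [545.58095833 366.34033085]
pos [0.3966 0.2175 0.1717] t 32.38 row [14.24, 12.47, -0.82, -0.1, -0.01, 1.99]
```

View pics/v10.png

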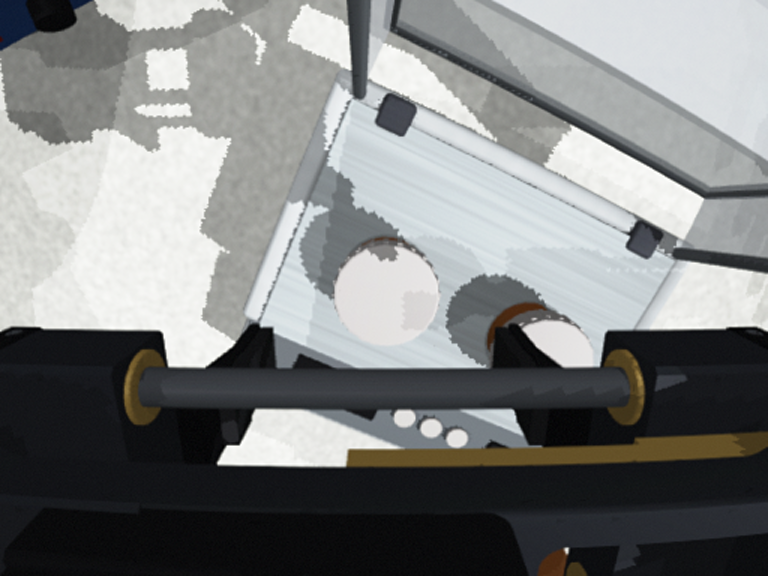

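View pics/s10.png

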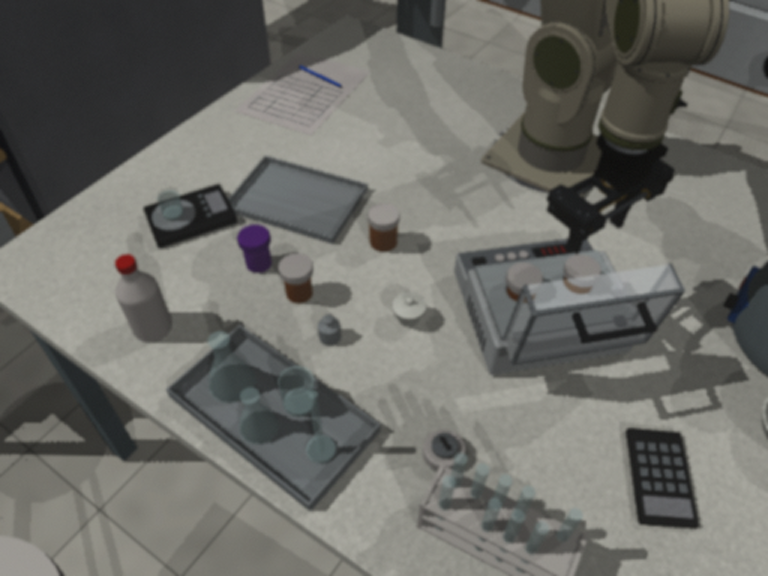

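Run:
```python
from plan import *
goto([.6243,-.1975,.2],np.radians(-20))
```

```text
pos [0.3966 0.2175 0.1717] t 32.38 row [14.24, 12.46, -1.22, -0.1, -0.02, -0.01]
```

>>> {"fn": "carry_out", "kwargs": {
  "commands": [
    [[0,0,0,-1.2,0,0,0],[0,14.25,12.45,-1.2,0,0,0],[0,14.25,12.45,-1.2,0,0,0],[0,14.25,12.45,-1.2,0,0,0],[0,14.25,12.45,-1.2,0,0,0],[0,14.25,12.45,-1.2,0,0,0],[0,14.25,12.45,-1.2,0,0,0],[0,14.25,12.45,-1.2,0,0,0],[0,14.25,12.45,-1.2,0,0,0],[0,14.25,12.45,-1.2,0,0,0],[0,14.25,12.45,-1.2,0,0,0],[0,14.25,12.45,-1.2,0,0,0]]
  ]
}}

```text
time: 33.88
ee_pos: [0.6248, -0.1953, 0.1994]
eef_rot: [0.985, -0.173, 0.001, -0.005]
ft_force: [-0.2, 0.4, -0.7]
width: 0.0869
```

Run:
```python
from plan import *
print(r.read_state()['joint_positions'].round(2))
i=r.camera_info('wrist');save(r.camera('wrist'),'v11',None,1.5)
print(proj(i,[.6243,-.1975,.078])*1.5)
goto([.6243,-.1975,.049],np.radians(-20))
```

```text
[-0.46  0.58  1.05  1.42 -0.51  1.43  0.24]
[384.9080768  269.74706624]
pos [ 0.6249 -0.1952  0.1996] t 33.92 row [0.0, 0.15, 6.02, -0.11, -0.02, 0.02]
```

View pics/v11.png

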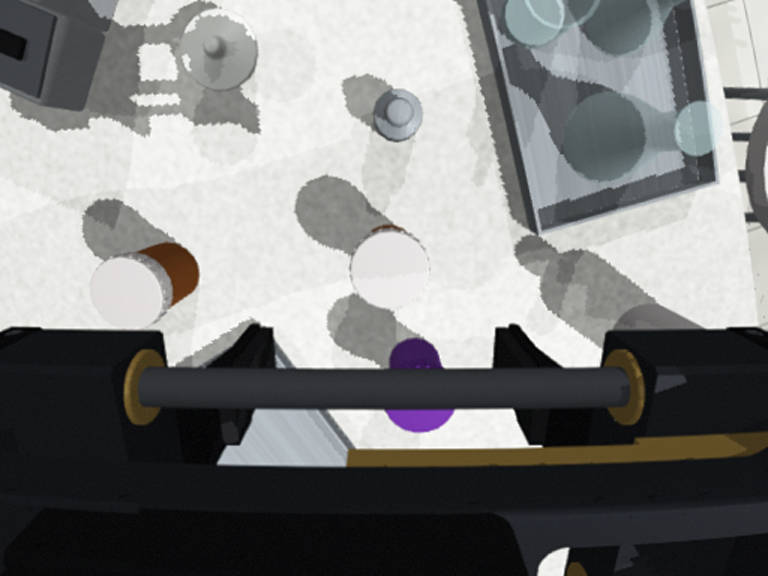

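>>> {"fn": "carry_out", "kwargs": {
  "commands": [
    [[0,0.1,0.12,2,0,0,0],[0,0.1,0.12,4,0,0,0],[0,0.1,0.12,5.6,0,0,0],[0,0.1,0.12,6.0,0,0,0],[120,0.1,0.12,6.0,0,0,0],[120,0.1,0.12,6.0,0,0,0],[120,0.1,0.12,6.0,0,0,0],[120,0.1,0.12,6.0,0,0,0],[120,0.1,0.12,6.0,0,0,0],[120,0.1,0.12,6.0,0,0,0],[120,0.1,0.12,6.0,0,0,0]]
  ]
}}

```text
time: 35.3
ee_pos: [0.6276, -0.1979, 0.0504]
eef_rot: [0.985, -0.173, 0.002, -0.005]
ft_force: [1.6, -0.3, 5.8]
width: 0.0564
```

>>> {"fn": "carry_out", "kwargs": {
  "commands": [
    [[120,0,0,-0.5,0,0,0],[120,0,0,-1.5,0,0,0],[120,0,0,-3.5,0,0,0],[120,0,0,-5.4,0,0,0],[120,0,0,-5.4,0,0,0],[120,0,0,-5.4,0,0,0]]
  ]
}}

```text
time: 36.05
ee_pos: [0.6263, -0.1987, 0.1847]
eef_rot: [0.985, -0.173, 0.002, -0.005]
ft_force: [0.5, 0.0, -1.7]
width: 0.0562
```

Run:
```python
from plan import *
print(r.read_state()['joint_positions'].round(2))
T=r.camera_info('top');
im=r.camera('top');save(im,'t9',(280,170,450,310),4.5)
d=np.array([.0467,-.2205]);d/=np.linalg.norm(d);c=np.array([.436,-.349])
for k in (.055,-.055): 
    p=c+k*d; print(p); goto([*p,.184],np.radians(-20))
```

```text
[-0.45  0.59  1.04  1.43 -0.52  1.41  0.25]
[ 0.44739575 -0.40280648]
pos [ 0.6261 -0.1985  0.1841] t 36.1 row [-3.94, 10.12, -0.1, -0.11, -0.01, 0.02]
[ 0.42460425 -0.29519352]
pos [ 0.6261 -0.1985  0.1841] t 36.1 row [-6.26, 6.38, -0.06, -0.11, -0.01, 0.02]
```

View pics/t9.png

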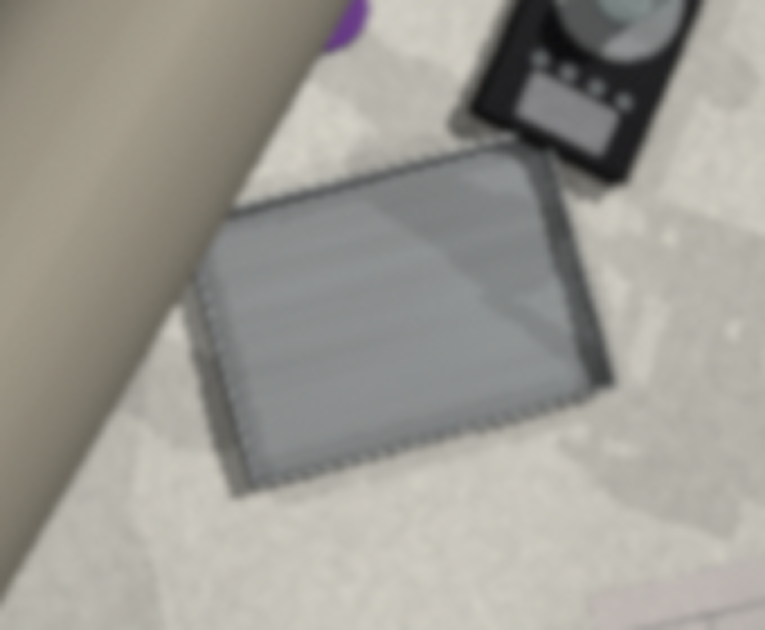

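>>> {"fn": "carry_out", "kwargs": {
  "commands": [
    [[120,-1,2.5,0,0,0,0],[120,-2,5,0,0,0,0],[120,-3,7.5,0,0,0,0],[120,-4.1,10.2,0,0,0,0],[120,-4.1,10.2,0,0,0,0],[120,-4.1,10.2,0,0,0,0],[120,-4.1,10.2,0,0,0,0],[120,-4.1,10.2,0,0,0,0]]
  ]
}}

```text
time: 37.1
ee_pos: [0.4441, -0.4021, 0.181]
eef_rot: [0.985, -0.171, 0.001, -0.005]
ft_force: [-0.0, -0.1, -0.5]
width: 0.056
```

Run:
```python
from plan import *
print(r.read_state()['joint_positions'].round(2))
save(r.camera('wrist'),'v12',None,1.5)
save(r.camera('scene'),'s12',(60,40,320,240),3)
goto([.443,-.404,.055],np.radians(-20))
```

```text
[-0.16  0.47  1.11  1.6  -0.44  1.35  0.66]
pos [ 0.4438 -0.4025  0.1813] t 37.2 row [-0.01, 0.12, 5.05, -0.11, -0.01, 0.05]
```

View pics/v12.png

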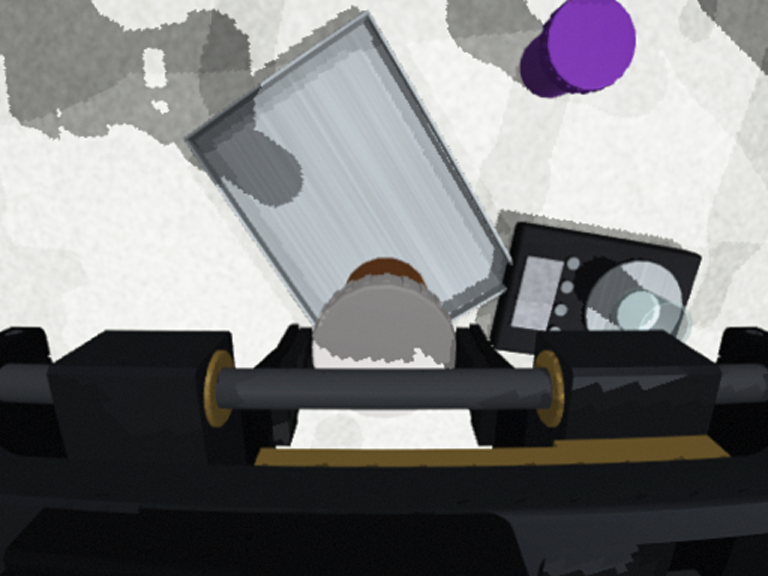

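View pics/s12.png

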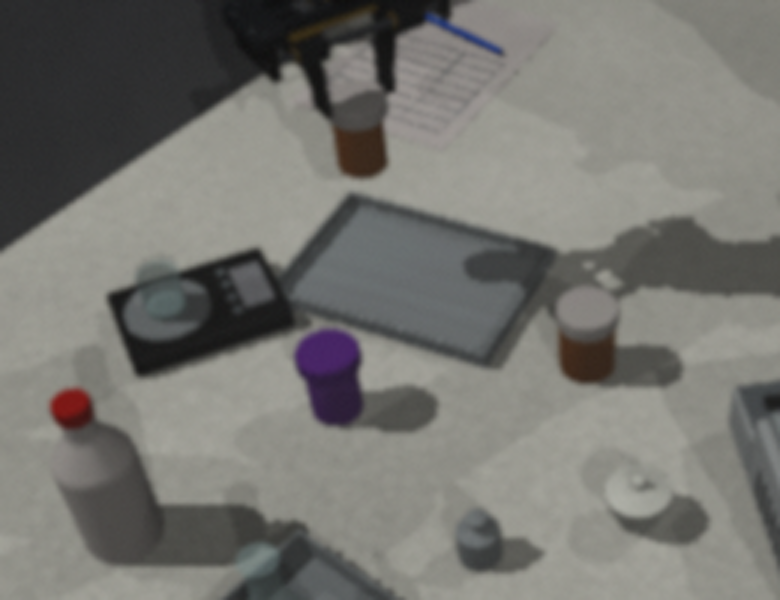

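Run:
```python
from plan import *
i=r.camera_info('wrist')
f=lambda U,V:onz(i,*un(U,V,0,0,1.5),.018)[:2]
A=f(368,12);B=f(188,137);C=f(511,262);print(A,B,C,np.linalg.norm(A-B),np.linalg.norm(A-C),'centre',(B+C)/2)
ux=(C-A)/np.linalg.norm(C-A);uy=(A-B)/np.linalg.norm(A-B);c=(B+C)/2;d=np.array([.443,-.404])-c;print(d@ux,d@uy)
for k in (.055,-.055): print(c+k*ux)
```

```text
[ 0.49313259 -0.22901485] [ 0.33259845 -0.26329456] [ 0.53871871 -0.44229129] 0.1641533070545588 0.2180938637994585 centre [ 0.43565858 -0.35279293]
0.05161048035791472 -0.0035138794733051157
[ 0.44715472 -0.40657804]
[ 0.42416244 -0.29900781]
```

>>> {"fn": "carry_out", "kwargs": {
  "commands": [
    [[120,0,0.1,2,0,0,0],[120,0,0.1,4,0,0,0],[120,0,0.1,4.8,0,0,0],[120,0,0.1,5.0,0,0,0],[120,0,0.1,5.07,0,0,0],[0,0,0.1,5.07,0,0,0],[0,0,0.1,5.07,0,0,0],[0,0,0.1,5.07,0,0,0],[0,0,0.1,5.07,0,0,0],[0,0,0.1,5.07,0,0,0],[0,0,0.1,4,0,0,0],[0,0,0.1,2,0,0,0]]
  ]
}}

```text
time: 38.7
ee_pos: [0.4424, -0.4035, 0.1307]
eef_rot: [0.985, -0.172, -0.001, -0.005]
ft_force: [1.1, -0.3, 0.2]
width: 0.087
```

Run:
```python
from plan import *
goto([.4365,-.148,.17],np.radians(-20))
```

```text
pos [ 0.4424 -0.4035  0.1307] t 38.7 row [-3.68, -9.55, -1.46, -0.12, 0.03, 0.05]
```

>>> {"fn": "carry_out", "kwargs": {
  "commands": [
    [[0,0,0,-1.5,0,0,0],[0,-3.7,-9.55,-1.5,0,0,0],[0,-3.7,-9.55,-1.5,0,0,0],[0,-3.7,-9.55,-1.5,0,0,0],[0,-3.7,-9.55,-1.5,0,0,0],[0,-3.7,-9.55,-1.5,0,0,0],[0,-3.7,-9.55,-1.5,0,0,0],[0,-3.7,-9.55,-1.5,0,0,0]]
  ]
}}

```text
time: 39.7
ee_pos: [0.4361, -0.1483, 0.1711]
eef_rot: [0.985, -0.172, -0.0, -0.006]
ft_force: [0.4, 0.3, -0.4]
width: 0.0869
```

Run:
```python
from plan import *
print(r.read_state()['joint_positions'].round(2))
i=r.camera_info('wrist');save(r.camera('wrist'),'v13',None,1.5)
save(r.camera('scene'),'s13',(60,40,320,240),3)
print(proj(i,[.4365,-.148,.078])*1.5)
goto([.4365,-.148,.049],np.radians(-20))
```

```text
[-0.98 -0.17  1.15  1.95  0.15  1.26 -0.23]
[385.64128196 276.0377978 ]
pos [ 0.4359 -0.1494  0.171 ] t 39.8 row [0.02, -0.01, 4.88, -0.11, 0.03, 0.02]
```

View pics/v13.png

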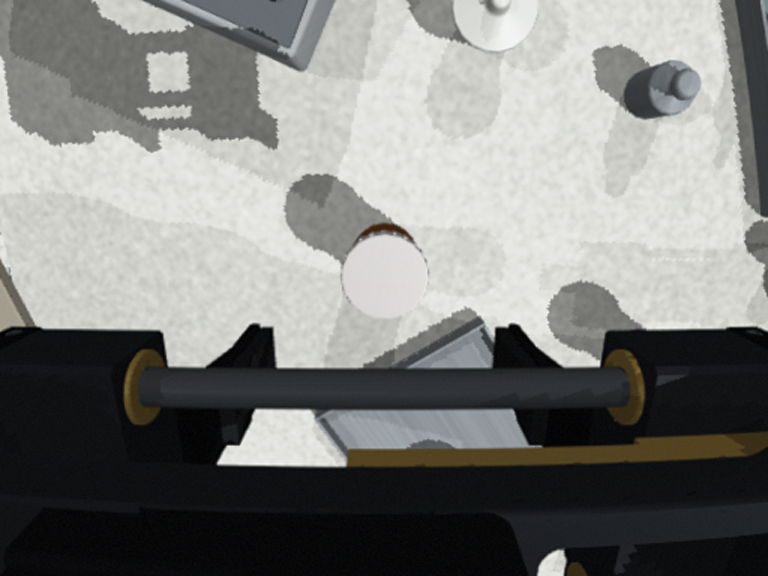

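View pics/s13.png

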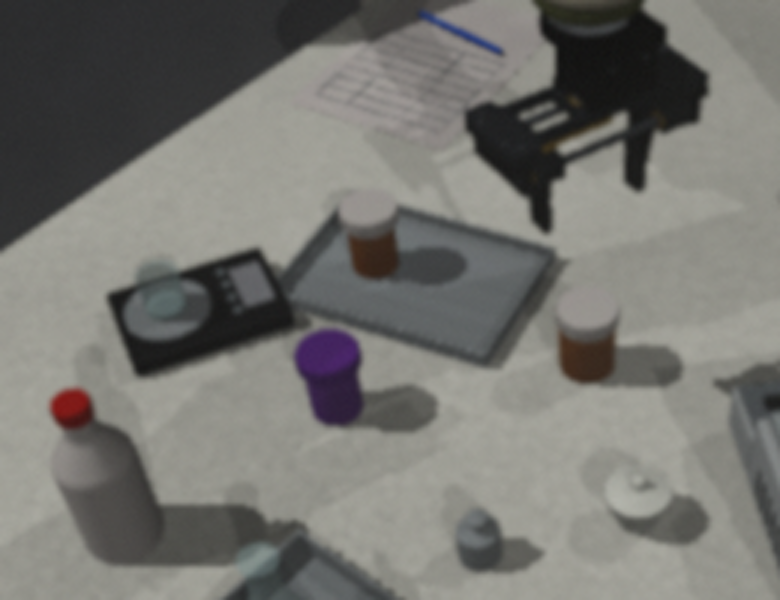

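>>> {"fn": "carry_out", "kwargs": {
  "commands": [
    [[0,0.02,0,2,0,0,0],[0,0.02,0,3.8,0,0,0],[0,0.02,0,4.7,0,0,0],[0,0.02,0,4.86,0,0,0],[120,0.02,0,4.86,0,0,0],[120,0.02,0,4.86,0,0,0],[120,0.02,0,4.86,0,0,0],[120,0.02,0,4.86,0,0,0],[120,0.02,0,4.86,0,0,0],[120,0.02,0,4.86,0,0,0],[120,0.02,0,4.86,0,0,0]]
  ]
}}

```text
time: 41.18
ee_pos: [0.4369, -0.1481, 0.0499]
eef_rot: [0.985, -0.173, -0.0, -0.005]
ft_force: [-1.8, 1.8, 7.0]
width: 0.0566
```

>>> {"fn": "carry_out", "kwargs": {
  "commands": [
    [[120,0,0,-0.5,0,0,0],[120,0,0,-1.5,0,0,0],[120,0,0,-3,0,0,0],[120,0,0,-3.6,0,0,0],[120,0,0,-3.6,0,0,0]]
  ]
}}

```text
time: 41.8
ee_pos: [0.4374, -0.1486, 0.1405]
eef_rot: [0.985, -0.172, 0.001, -0.007]
ft_force: [0.5, -0.5, -2.0]
width: 0.0562
```

Run:
```python
from plan import *
print(r.read_state()['joint_positions'].round(2))
goto([.424,-.299,.14],np.radians(-20))
goto([.424,-.299,.0545],np.radians(-20))
```

```text
[-1.03 -0.11  1.25  1.99  0.1   1.18 -0.17]
pos [ 0.4374 -0.1486  0.1405] t 41.8 row [1.54, 5.84, -0.06, -0.15, 0.01, 0.03]
pos [ 0.4374 -0.1486  0.1405] t 41.8 row [1.54, 5.89, 3.36, -0.15, 0.01, 0.03]
```

>>> {"fn": "carry_out", "kwargs": {
  "commands": [
    [[120,0.4,1.5,0,0,0,0],[120,0.9,3.5,0,0,0,0],[120,1.3,5,0,0,0,0],[120,1.54,5.87,0,0,0,0],[120,1.54,5.87,0,0,0,0],[120,1.54,5.87,1.5,0,0,0],[120,1.54,5.87,2.8,0,0,0],[120,1.54,5.87,3.3,0,0,0],[120,1.54,5.87,3.4,0,0,0],[120,1.54,5.87,3.4,0,0,0]]
  ]
}}

```text
time: 43.05
ee_pos: [0.4247, -0.2987, 0.0542]
eef_rot: [0.985, -0.172, 0.001, -0.007]
ft_force: [0.6, 0.2, -1.7]
width: 0.0563
```

>>> {"fn": "carry_out", "kwargs": {
  "commands": [
    [[0,0,0,0,0,0,0],[0,0,0,0,0,0,0],[0,0,0,0,0,0,0],[0,0,0,0,0,0,0],[0,0,0,0,0,0,0],[0,0,0,-1,0,0,0],[0,0,0,-3,0,0,0],[0,0,0,-5.5,0,0,0],[0,0,0,-7.5,0,0,0],[0,0,0,-8,0,0,0]]
  ]
}}

```text
time: 44.3
ee_pos: [0.4247, -0.3021, 0.2569]
eef_rot: [0.985, -0.172, 0.003, -0.007]
ft_force: [-0.6, 0.7, -0.6]
width: 0.0869
```

Run:
```python
from plan import *
print(r.read_state()['joint_positions'].round(2))
save(r.camera('wrist'),'v14',None,1.5)
save(r.camera('scene'),'s14',(60,40,320,240),3)
goto([.48,.10,.30],np.radians(45))
```

```text
[-0.63  0.12  1.29  1.69 -0.13  1.42  0.33]
pos [ 0.4243 -0.3012  0.2548] t 44.4 row [-3.34, -15.88, -1.59, -0.13, -0.11, -12.96]
```

View pics/v14.png

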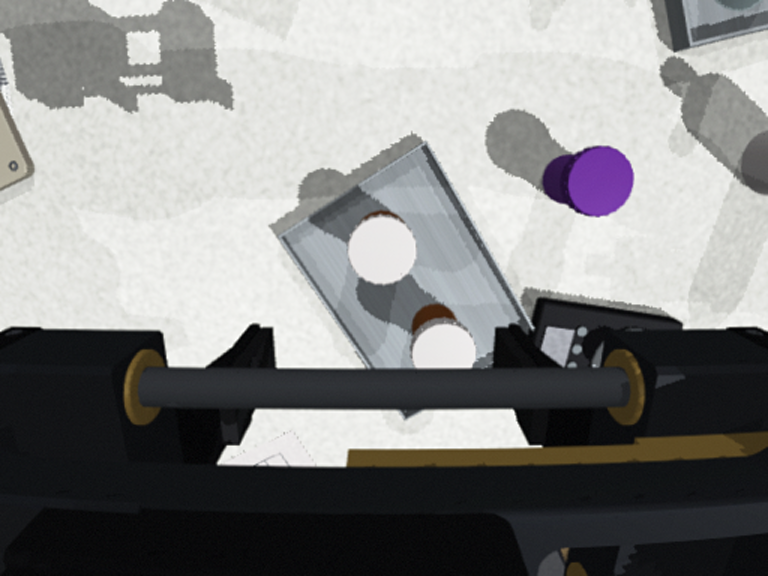

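View pics/s14.png

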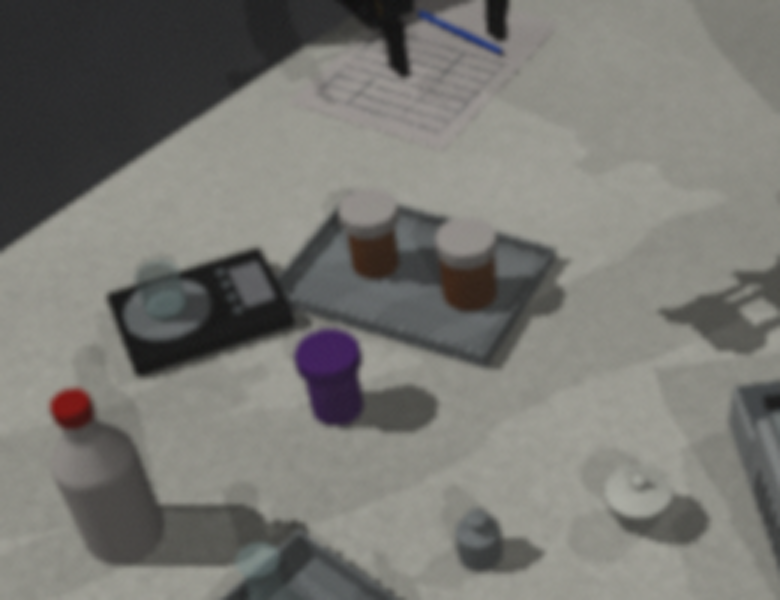

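>>> {"fn": "carry_out", "kwargs": {
  "commands": [
    [[0,-3.3,-15.9,-2,0,0,-2],[0,-3.3,-15.9,-2,0,0,-4],[0,-3.3,-15.9,-2,0,0,-6],[0,-3.3,-15.9,-2,0,0,-8],[0,-3.3,-15.9,-2,0,0,-10],[0,-3.3,-15.9,-2,0,0,-12],[0,-3.3,-15.9,-2,-0.1,-0.1,-13],[0,-3.3,-15.9,-2,-0.1,-0.1,-13],[0,-3.3,-15.9,-2,-0.1,-0.1,-13]]
  ]
}}

```text
time: 45.52
ee_pos: [0.4805, 0.0994, 0.3088]
eef_rot: [0.923, 0.384, -0.001, -0.001]
ft_force: [-0.7, -0.9, -0.0]
width: 0.0871
```

Run:
```python
from plan import *
print(r.read_state()['joint_positions'].round(2))
i=r.camera_info('wrist');save(r.camera('wrist'),'v15',None,1.5)
save(r.camera('scene'),'s15',(270,80,470,260),4)
goto([.565,.32,.31],np.radians(45.2))
```

```text
[-1.21 -0.07  0.89  1.65  0.05  1.53  0.46]
pos [0.4808 0.0987 0.3095] t 45.62 row [8.65, -3.87, -0.0, -0.03, -0.01, -0.03]
```

View pics/v15.png

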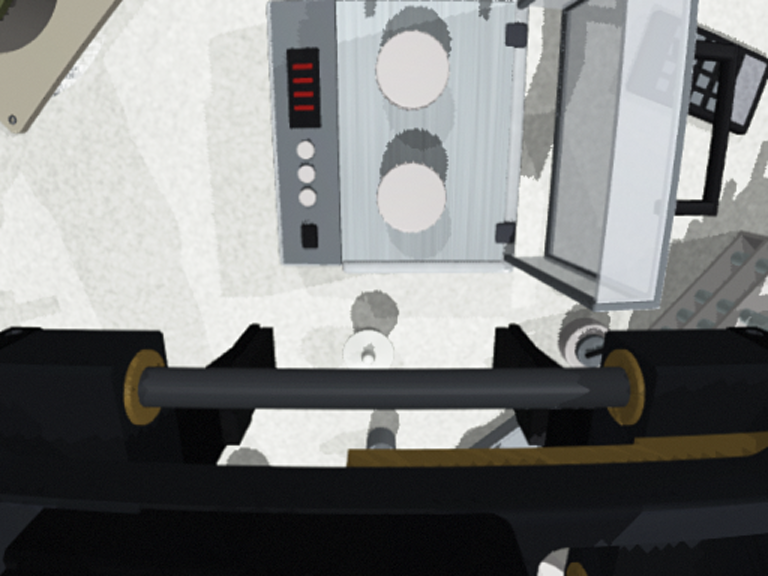

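View pics/s15.png

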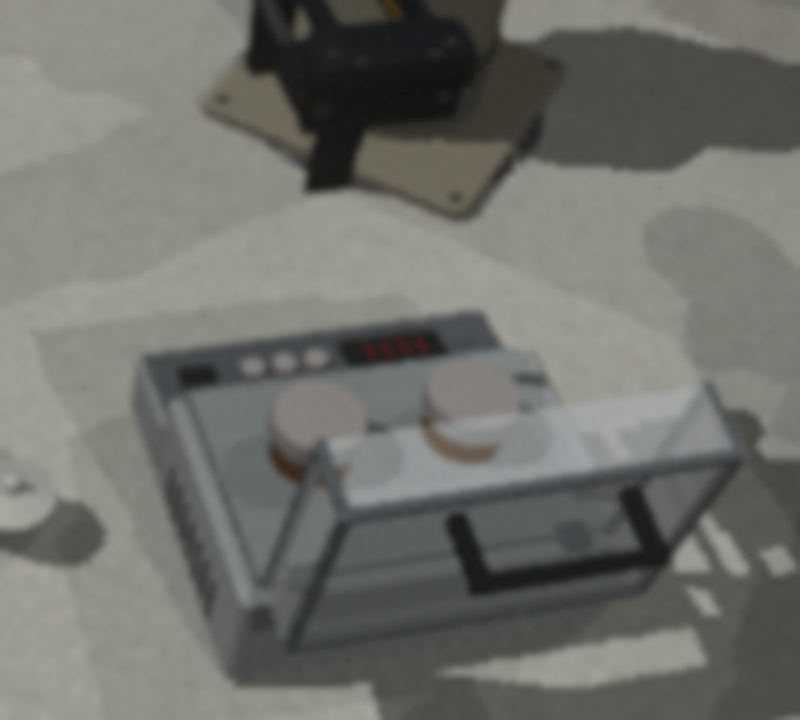

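Run:
```python
from plan import *
i=r.camera_info('wrist')
f=lambda U,V,z=.126:onz(i,*un(U,V,0,0,1.5),z)
print(f(412,69),f(411,198))
print('handle corner', f(711,208,.213), 'pred end', np.array([.565,.3176])+.053*np.array([.7096,-.7046]))
```

```text
[0.39428407 0.21571838 0.126     ] [0.46544663 0.14544634 0.126     ]
handle corner [0.60125228 0.28527155 0.213     ] pred end [0.6026088 0.2802562]
```

>>> {"fn": "carry_out", "kwargs": {
  "commands": [
    [[165,8.65,-3.87,0,0,0,0],[165,8.65,-3.87,0,0,0,0],[165,8.65,-3.87,0,0,0,0],[165,8.65,-3.87,0,0,0,0],[165,8.65,-3.87,0,0,0,0],[165,8.65,-3.87,0,0,0,0],[165,8.65,-3.87,0,0,0,0],[165,8.65,-3.87,0,0,0,0]]
  ]
}}

```text
time: 46.62
ee_pos: [0.5651, 0.3191, 0.3107]
eef_rot: [0.924, 0.383, 0.0, -0.002]
ft_force: [0.8, -0.6, -0.9]
width: 0.031
```

Run:
```python
from plan import *
i=r.camera_info('wrist');im=r.camera('wrist');im=np.clip(im.astype(float)*1.5+20,0,255).astype('uint8');save(im,'v16',None,1.5)
print(r.read_state()['joint_positions'].round(2))
goto([.565,.32,.183],np.radians(45.2))
```

```text
[-1.15  0.45  0.86  1.23 -0.34  1.61  0.43]
pos [0.565  0.3194 0.3106] t 46.67 row [0.01, -0.0, 5.1, -0.04, -0.02, -0.04]
```

View pics/v16.png

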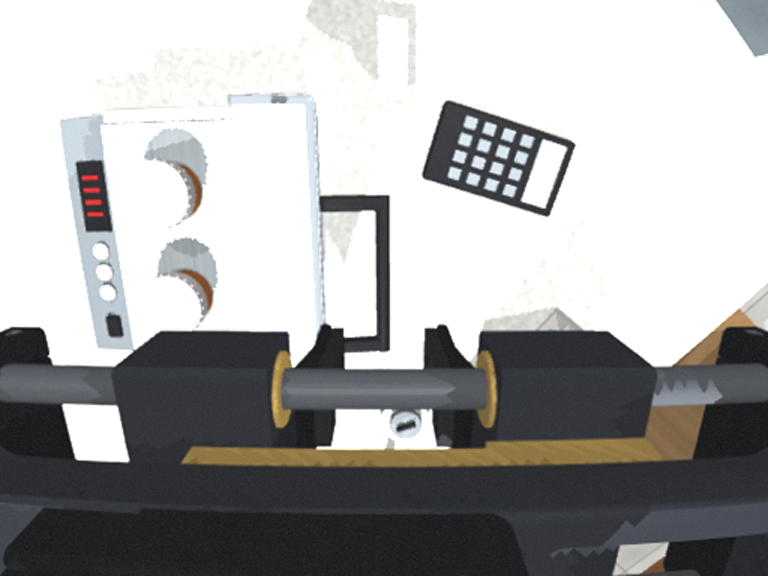

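Run:
```python
from plan import *
i=r.camera_info('wrist')
f=lambda U,V,z:onz(i,*un(U,V,0,0,1.5),z)
for z in (.205,.213):
  a=f(382,199,z);b=f(383,348,z);print(a,b,np.linalg.norm(a-b)); goto(np.r_[((a+b)/2)[:2],.183],np.radians(45.2))
# hood top edge x at z
print(f(322,200,.23))
```

```text
[0.52921223 0.35335906 0.205     ] [0.6039123  0.27956561 0.205     ] 0.10500273738959827
pos [0.565  0.3194 0.3106] t 46.67 row [-0.05, 0.14, 5.1, -0.04, -0.02, -0.04]
[0.52877858 0.35381938 0.213     ] [0.60143799 0.28204183 0.213     ] 0.10213426057971418
pos [0.565  0.3194 0.3106] t 46.67 row [-0.05, 0.06, 5.1, -0.04, -0.02, -0.04]
[0.50284537 0.32903914 0.23      ]
```

>>> {"fn": "carry_out", "kwargs": {
  "commands": [
    [[165,0.03,0.1,1.5,0,0,0],[165,0.03,0.1,2.5,0,0,0],[165,0.03,0.1,3.3,0,0,0],[165,0.03,0.1,4.0,0,0,0],[165,0.03,0.1,4.6,0,0,0],[165,0.03,0.1,5.1,0,0,0],[165,0.03,0.1,5.1,0,0,0]]
  ],
  "grip_force": 20
}}

```text
time: 47.55
ee_pos: [0.5668, 0.3185, 0.1822]
eef_rot: [0.924, 0.383, -0.0, -0.002]
ft_force: [0.3, 0.1, 0.9]
width: 0.0306
```

>>> {"fn": "carry_out", "kwargs": {
  "commands": [
    [[255,0,0,0,0,0,0],[255,0,0,0,0,0,0],[255,0,0,0,0,0,0],[255,0,0,0,0,0,0],[255,0,0,0,0,0,0]]
  ]
}}

```text
time: 48.18
ee_pos: [0.566, 0.3175, 0.1826]
eef_rot: [0.924, 0.383, -0.002, -0.002]
ft_force: [-7.2, -5.0, 4.5]
width: 0.0093
```

Run:
```python
from plan import *
s=r.read_state();print(s['width'],s['ft_force'])
save(r.camera('scene'),'s17',(270,80,470,260),4)
goto([.3960,.1484,.1495],np.radians(45.6))
a=np.arctan2(.088,.135)
f=lambda th:np.array([.135-.1611*np.cos(a+th),.1611*np.sin(a+th)-.088])
for th in np.arange(1.7,-.01,-.1): d=(f(th)-f(1.7))/.025; print(round(th,1),d.round(2)*[1,-1])
```

```text
0.009337674745092348 [-7.22219473 -4.98694513  4.54535735]
pos [0.566  0.3175 0.1826] t 48.23 row [-9.59, -0.02, 1.34, -0.05, 0.02, -0.12]
1.7 [ 0. -0.]
1.6 [-0.51 -0.39]
1.5 [-1.06 -0.73]
1.4 [-1.63 -1.02]
1.3 [-2.24 -1.24]
1.2 [-2.86 -1.41]
1.1 [-3.5  -1.51]
1.0 [-4.14 -1.54]
0.9 [-4.78 -1.52]
0.8 [-5.42 -1.42]
0.7 [-6.05 -1.27]
0.6 [-6.65 -1.05]
0.5 [-7.24 -0.78]
0.4 [-7.79 -0.44]
0.3 [-8.3  -0.06]
0.2 [-8.78  0.38]
0.1 [-9.21  0.86]
-0.0 [-9.58  1.38]
```

View pics/s17.png

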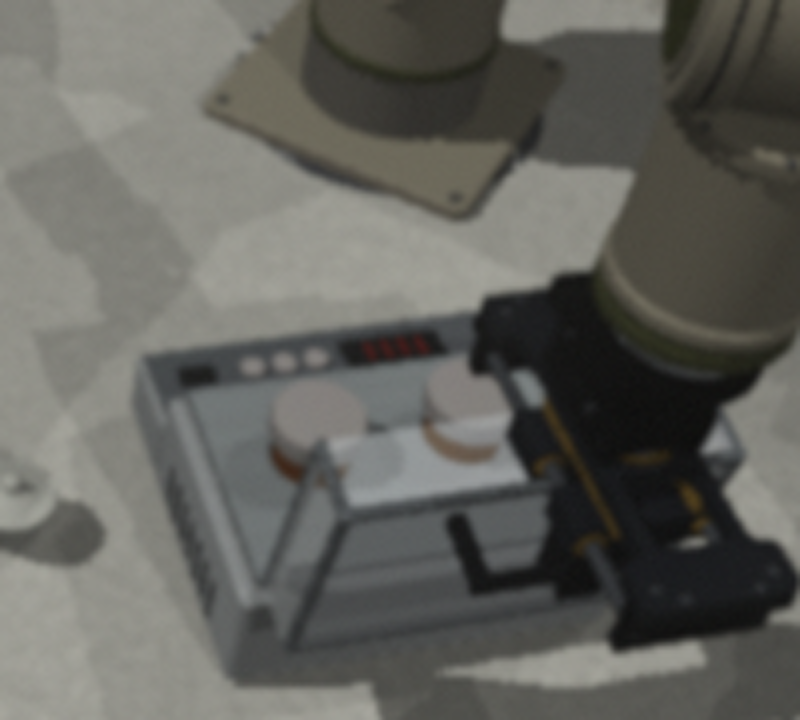

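>>> {"fn": "carry_out", "kwargs": {
  "commands": [
    [[255,-0.25,0,-0.2,0,0,0],[255,-0.51,0,-0.39,0,0,0],[255,-0.78,0,-0.57,0,0,0],[255,-1.06,0,-0.73,0,0,0],[255,-1.34,0,-0.88,0,0,0],[255,-1.63,0,-1.02,0,0,0],[255,-1.93,0,-1.14,0,0,0],[255,-2.24,0,-1.24,0,0,0],[255,-2.55,0,-1.33,0,0,0],[255,-2.86,0,-1.41,0,0,0],[255,-3.18,0,-1.47,0,0,0],[255,-3.5,0,-1.51,0,0,0]]
  ]
}}

```text
time: 49.72
ee_pos: [0.5037, 0.2547, 0.2202]
eef_rot: [0.924, 0.382, -0.002, -0.001]
ft_force: [2.0, -0.8, -0.1]
width: 0.009
```

Run:
```python
from plan import *
s=r.read_state();print(s['joint_positions'].round(2),s['width'],s['ft_force'])
goto([.3960,.1484,.1495],np.radians(45.6))
a=np.arctan2(.088,.135)
f=lambda th:np.array([.135-.1611*np.cos(a+th),.1611*np.sin(a+th)-.088])
for th in np.arange(1.1,-.01,-.1): d=(f(th)-f(0))/.025; print(round(th,1),d.round(2)*[1,-1])
```

```text
[-1.3   0.24  0.9   1.63 -0.2   1.37  0.41] 0.008968820817991541 [ 1.95648601 -0.80924359 -0.09904154]
pos [0.5037 0.2547 0.2202] t 49.73 row [-6.05, -0.02, 2.84, -0.05, 0.03, -0.13]
1.1 [ 6.09 -2.89]
1.0 [ 5.44 -2.92]
0.9 [ 4.8 -2.9]
0.8 [ 4.16 -2.81]
0.7 [ 3.54 -2.65]
0.6 [ 2.93 -2.43]
0.5 [ 2.35 -2.16]
0.4 [ 1.8  -1.82]
0.3 [ 1.28 -1.44]
0.2 [ 0.81 -1.  ]
0.1 [ 0.38 -0.52]
-0.0 [-0.  0.]
```

>>> {"fn": "carry_out", "kwargs": {
  "commands": [
    [[255,-0.32,0,-0.03,0,0,0],[255,-0.63,0,-0.05,0,0,0],[255,-0.95,0,-0.05,0,0,0],[255,-1.27,0,-0.03,0,0,0],[255,-1.59,0,0.01,0,0,0],[255,-1.91,0,0.06,0,0,0],[255,-2.22,0,0.13,0,0,0],[255,-2.53,0,0.22,0,0,0],[255,-2.84,0,0.32,0,0,0],[255,-3.14,0,0.44,0,0,0],[255,-3.43,0,0.56,0,0,0],[255,-3.72,0,0.7,0,0,0]]
  ]
}}

```text
time: 51.22
ee_pos: [0.4374, 0.1887, 0.2026]
eef_rot: [0.924, 0.382, -0.002, -0.001]
ft_force: [1.9, -2.5, -0.8]
width: 0.0092
```

>>> {"fn": "carry_out", "kwargs": {
  "commands": [
    [[255,-0.28,0,0.16,0,0,0],[255,-0.55,0,0.34,0,0,0],[255,-0.81,0,0.53,0,0,0],[255,-1.07,0,0.72,0,0,0],[255,-1.3,0,0.94,0,0,0],[255,-1.54,0,1.16,0,0,0],[255,-1.76,0,1.4,0,0,0],[255,-1.97,0,1.64,0,0,0],[255,-2.15,0,1.88,0,0,0],[255,-2.33,0,2.12,0,0,0],[255,-2.33,0,2.12,0,0,0]]
  ]
}}

```text
time: 52.6
ee_pos: [0.3964, 0.148, 0.1501]
eef_rot: [0.924, 0.382, -0.001, -0.002]
ft_force: [2.1, 0.9, 2.2]
width: 0.0093
```

Run:
```python
from plan import *
s=r.read_state();print(s['joint_positions'].round(2),s['width'],s['ft_force'])
save(r.camera('scene'),'s18',(270,80,470,260),4)
goto([.3960,.1484,.1495],np.radians(45.6))
```

```text
[-1.37 -0.2   0.84  2.06  0.15  1.22  0.19] 0.009298998186655808 [2.09247056 0.88742231 2.17325997]
pos [0.3964 0.148  0.1501] t 52.65 row [0.0, -0.02, 0.02, -0.05, 0.01, -0.13]
```

View pics/s18.png

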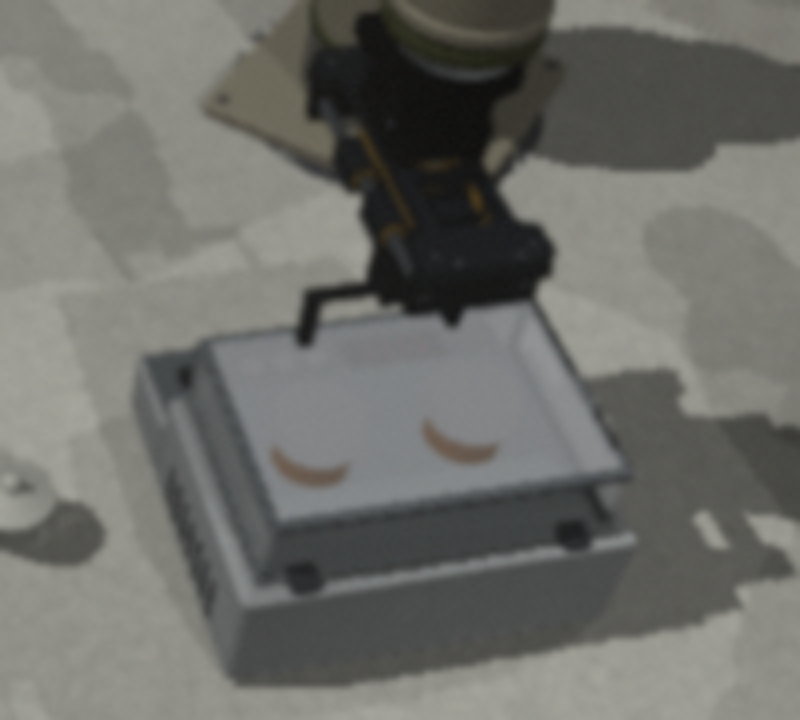

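>>> {"fn": "carry_out", "kwargs": {
  "commands": [
    [[60,0,0,0,0,0,0],[60,0,0,0,0,0,0],[60,0,0,0,0,0,0],[60,0,0,0,0,0,0],[60,0,0,0,0,0,0],[60,0,0,-0.5,0,0,0],[60,0,0,-1.2,0,0,0],[60,0,0,-2.2,0,0,0],[60,0,0,-4,0,0,0],[60,0,0,-6,0,0,0],[60,0,0,-7,0,0,0],[60,0,0,-7,0,0,0]]
  ]
}}

```text
time: 54.15
ee_pos: [0.3977, 0.1479, 0.3273]
eef_rot: [0.924, 0.382, 0.0, -0.002]
ft_force: [0.0, -0.4, -0.5]
width: 0.0663
```

Run:
```python
from plan import *
s=r.read_state();print(s['joint_positions'].round(2),s['width'],s['ft_force'])
save(r.camera('scene'),'s19',None,1.5)
save(r.camera('scene'),'s19z',(270,80,470,260),4)
save(r.camera('top'),'t19',None,1.5)
```

```text
[-1.36 -0.29  0.72  1.75  0.19  1.61  0.13] 0.06633461476857662 [ 0.00782419 -0.4257766  -0.47973811]
```

View pics/s19.png

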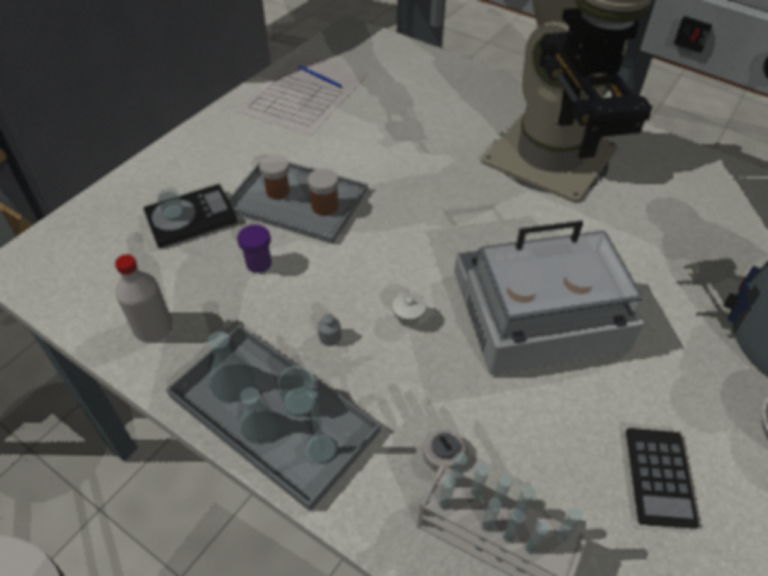

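View pics/s19z.png

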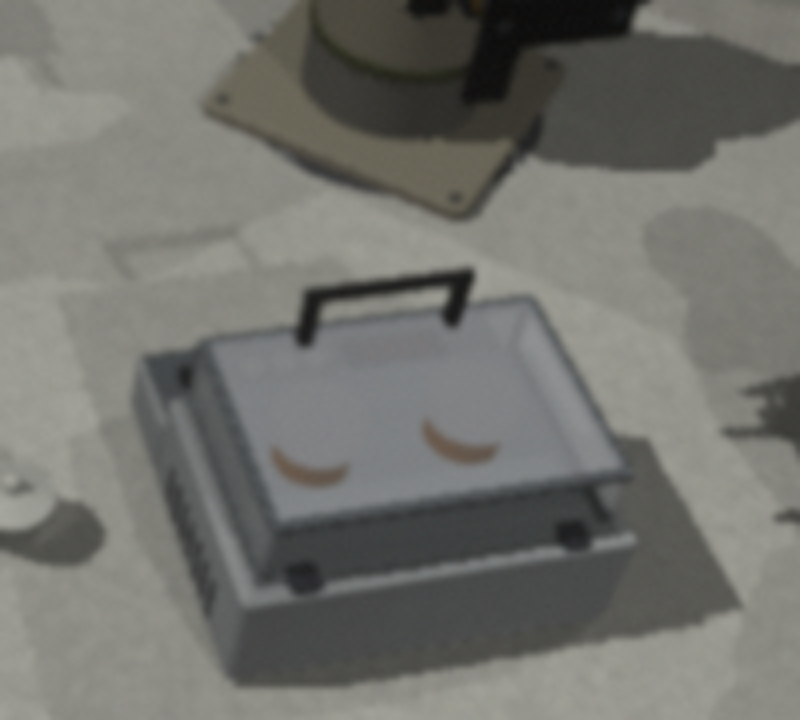

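View pics/t19.png

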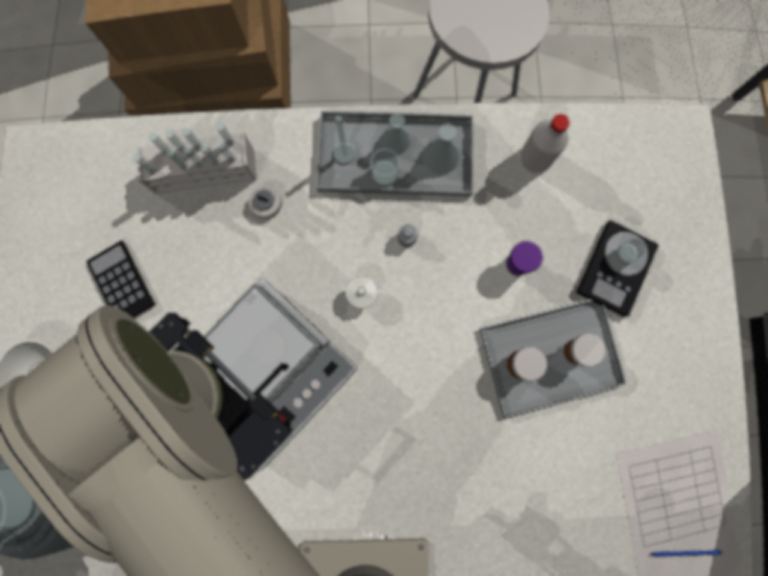

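```bash
python3 -c "
from bench import r
print(r.close_job())"
```

```text
the job is handed in; nothing more can be done
None
```

The job is done and handed in at about 54 s on the robot's clock; no verdict was reported.

- **Hood:** I gripped its handle and swung it open to its stop, where it stayed by itself. After loading the wells I gripped it again and swung it shut.
- **Jars:** Four were present. The first two I tried went fully down, one in each well. I carried the other two straight to the steel tray without trying them in a well, since both wells were already filled. The purple look-alike was left alone.

**Last checks:**
- **Wells:** Before closing, both caps measured within about 1 mm of the well positions I had measured. They lined up at seated height.
- **Final pictures:** The hood is shut over both jars and two jars stand upright in the tray. The crucible, weight and timer are still standing, and the arm is clear.

**What did not go as expected:**
- **Missed grip:** My first grip on the handle closed on nothing with the fingertips at 162 mm. A second try 12 mm lower held. The handle appeared to sit lower than I had calculated, and I did not find out why.
- **Rough tray measurements:** My tray corner readings gave an edge about 20 mm short of the stated 240 mm. The jars were placed well inside the tray's limits to allow for that.
- **Small camera disagreements:** The top and scene cameras differed from each other by about 4 to 8 mm on the jar caps, so I used the wrist camera for the grasps.

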